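# Load the plate carrier and pin its sprung keeper arm

## Task

Move the plate from the small draining stand to the plate carrier and let it go standing upright between a set of the carrier's tines, down on the rails. Then take the locking pin from its parking hole, swing the carrier's sprung keeper arm in against its spring, alongside the plate, and push the pin fully down into the lock hole on the arm's outer side, so that the arm stays closed against the pin. Do not let the plate fall or lie flat, and leave the other things on the worktop where they are.

Things in the scene. Friction and masses are not known exactly. Their poses are not given: they have to be found in the camera images.
- carrier: Plate carrier, fixed: wooden board 180 x 285 x 12 mm (x by y) with rails, wire tines and an arm. Origin under the board's centre, on the worktop; x along the row of slots (away from the robot at yaw 0), y left, z up. At its far corners (x = +70 mm) stand two aluminium blocks 34 x 34 mm, tops 42 mm high, with square holes: lock hole at y = -124 mm, the pin's parking hole at y = +124 mm.
- front_slot (a point): Where the plate's centre comes to stand in the carrier's front slot (carrier x = -37 mm, 116 mm high); axes as the carrier's, plate faces look along +-x. The rim rests on two rails along x at y = +-45 mm (tops 26 mm high) between tines at y = +-45 mm: 5 mm wire, 100 mm high, 21 mm free between a pair, flaring to 35 mm at the top.
- rear_slot (a point): The same for the rear slot (carrier x = +7 mm). Either slot will do.
- keeper_arm (a joint): Hinge of the keeper arm, upright axis. 0 = swung out on its rest stop, 0.87 = closed (arm along the carrier's +x), stop at 0.95; grows anticlockwise seen from above. A spring always turns it back to 0 (about 1.5 N near the tip at 0, 4 N when closed): let go, it springs open. Held by the pin in the lock hole it rests at 0.8 to 0.9.
- keeper_pivot (a point): Pivot axis of the keeper arm, at mid-height of the arm, 60 mm above the worktop; carrier x = -75, y = -112 mm. Axes as the carrier's.
- keeper_tip (a point): End of the keeper arm, 178 mm from the pivot, on its middle line at mid-height; point x points outward along the arm. The arm is a flat steel bar 10 mm thick, 16 mm high (52 to 68 mm above the worktop), passing 10 mm above the lock block. The pin belongs on its outer side (the carrier's -y side); the pin's shank can push the arm in.
- lock_hole (a point): Centre of the mouth of the lock hole, 42 mm above the worktop, carrier x = +70, y = -124 mm (145 mm along the closed arm from the pivot, 12 mm outside its middle line). Hole square 14 x 14 mm, 30 mm deep, axes as the carrier's.
- pin_mid (a point): Locking pin, loose, 60 g, upright in the parking hole at the start. The point is half-way up its 100 mm: a round steel shank 10 mm thick, 70 mm long, then a square black head 20 x 20 x 30 mm (sides along point x and y), its centre 35 mm above the point. z runs up the pin. Home in either hole the point is 62 mm above the worktop, with 2 mm play each way: under the spring it leans up to 0.2 rad.
- plate_center (a point): White plate, 200 mm across, 18 mm deep, 0.3 kg, on edge in the draining stand at the start, leaning 0.1 rad. The point is its centre at mid-depth; z is its axis toward the hollow side, nearly level. Its top edge, 100 mm above and 3 mm to the hollow side, can be pinched. Going outward the rim slants 0.35 rad to the hollow side: between upright fingers the plate swings so far, bottom to that side.
- stand: Draining stand, fixed: wooden board 110 x 160 x 12 mm with rails and tines just like the carrier's, slots at its x = -22 mm (holds the plate at the start) and +22 mm (empty). Origin at the centre of the board's underside; axes as the carrier's.
- garlic: Bystander: white garlic bulb, 60 mm; leave it alone. Origin under its centre.
- tomato: Bystander: red tomato, 72 mm; leave it alone. Origin under its centre.
- salt: Bystander: salt shaker, 44 mm across, 90 mm tall; leave it alone. Origin under its centre.
- tuna: Bystander: flat tin, 86 mm across, 40 mm tall; leave it alone. Origin under its centre.
- onion: Bystander: brown onion, 67 mm across, 78 mm tall; leave it alone. Origin under its centre.
- red_onion: Bystander: red onion, 67 mm across, 71 mm tall, near a fixed bin 320 mm across and 290 mm tall on the left end of the worktop (pass over it); leave it alone. Origin under its centre.

How it is judged:
By the outcome, as a careful person would: the job done as asked, in the order asked, and still so for the second after the job is handed in, with the robot touching nothing.
It also fails if it takes over 61 s, if anything falls off the work surface, if the arm or the gripper's body presses on something with over 40 N, if the wrist force passes 120 N, or if a joint passes its speed limit or range.

## Robot

A 6-joint arm with a two-finger parallel gripper is mounted at the origin on a cart in front of the work surface, level with it; the furniture and walls round the work are solid. World frame = base frame: x ahead of the robot, y to its left, z up, the work surface at z = 0. Lengths are in m, angles in degrees, forces in N, time in s.
With the tool pointing down it reaches from about 0.225 to 0.725 m from the base axis. Payload 3.1 kg.
Tool frame: the origin (TCP) lies on the centre line of the jaws, within the pads' length; the fingertips stand tcp_to_tips ahead of it and the grasp point (between the pads) lies 2 mm behind it (tcp_to_tips is the distance from the TCP to the fingertips, in m); z points along the fingers, x is the direction in which the jaws open and shut, and the axes are right-handed (so a half turn about z gives the same grasp; the last joint's range is limited). The gripper opens to 85 mm and grips with 20 to 120 N. Pads are 22 mm wide; open, the fingers measure 114 mm over their backs; the gripper's body (76 mm by 85 mm) begins 54 mm behind the grasp point. The pads swing forward as they close: fully open they stand 13 mm farther back than shut.
Start: joints at [69.397, 2.75, 5.684, 92.934, 0, 82.678], TCP at [0.121, 0.511, 0.219] pointing down, gripper open.
Joint ranges: [-166.93, 166.93], [-56.73, 111.36], [-69.38, 81.34], [-121.58, 131.49], [-85.45, 84.26], [-180, 180]. Speed limits (degrees/s): [159.86, 159.86, 180, 180, 180, 180].

## Interface

Orientations are given as [roll, pitch, yaw] about the fixed x, y, z axes, in that order (R = Rz(yaw) Ry(pitch) Rx(roll)).
In Python, from workcell import sense, camera, sign_off, cut_out, tcp_to_tips gives the robot as it stands.
- The arm moves only by the tool servo_tool, never from a script. Its argument "motion" is a list of rows, each a list of 7 numbers: the finger opening in mm, from 0 to 85.4, then the shift along the tool's x, y, z in mm, then the turn, a rotation vector about the tool's x, y, z in rad. In form: [[claw, dx, dy, dz, wx, wy, wz], ...]. A call has 1 to 12 rows; each row is the pose to reach, as a shift and turn from the pose commanded when the call began, along the tool's axes at that moment; what a row does not reach only later rows make up. A row lasts 1/8 s, in which the tool goes at most 62.5 mm and 10.7 degrees, less where a joint would pass 70% of its speed; a pose out of reach is approached as far as the arm can. A call with a gripper value outside its range is refused whole. The fingers move at their own pace and stop on an object; the grip force is fixed at half the most. Time passes only in rows, so rows that repeat a pose let the fingers close. It gives the time, the measured TCP pose, the force and the opening at its end, in the units of the state.
- sense(): the state, without advancing time (a new reading comes with each control period).
- camera(name): name is "scene" or "top" or "wrist"; returns a dict with "pixels" (384x512x3 uint8, red, green, blue), "camera_matrix" (3x3 intrinsics, pixels), "R" (3x3) and "t" (3): a world point X has camera coordinates R X + t. Camera axes: x right, y down, z forward; pixel columns grow to the right and rows downward; lengths in m; the calibration is good to about 2 mm. A picture is of the moment at which its call begins. There is no depth.
- sign_off(): hands the job in, once; it reports no verdict.
Trained networks look in a picture, given as the dict that the camera call returned (one of the last four; its "shot" number tells which), for a name from the list of things; names that differ only in an ending like _2 or _b are one class to them, and where a whole thing is asked for, a point or a joint stands for the part that bears it (a point fixed in the world has none). Each returns a list of dicts, best first, with "confidence" (0 to 1); they miss things now and then, are a little off and sometimes report something else, mostly with a low value. They report only what shows in the picture. A call takes as long as a camera call.
- cut_out(picture, query): "region" (384x512 bool, what is visible of it) and "at" ([column, row] in pixels, amid what is visible of it).
The state is a dict: "time_s": time; "joint_positions": joint angles; "qvel": joint speeds; "effort": joint torques, N m; "position": TCP position; "eef_rot": TCP orientation; "contact_force": force on the tool from outside, world axes, zero at the start; "wrist_torque": the same for the moment, N m; "opening": finger opening in m.
Only numpy, scipy, OpenCV 4.12 (cv2) and the standard library are available. Lean on these libraries where they do the work, as an engineer would, in place of code of your own. Each camera call takes 0.05 s, during which the arm holds its last target.

## Working session

There is one attempt and no reset: what is moved stays moved. The work goes in short steps, Python scripts to look and compute and a tool call to move; the robot and the scene stay as the last step left them, time stands still between calls to the robot, and variables do not carry over. Pictures are saved under pics/ and viewed, and the job is handed in when it is done.

Besides the shell and the picture viewer there is one more tool, called as a command line: name --pt "numbers of a row" for each row, then --argument value for the rest. servo_tool: Moves the arm, as the interface text tells. Its arguments: {"type":"object","properties":{"motion":{"type":"array","items":{"type":"array","items":{"type":"number"}}}},"required":["motion"]}

```bash
ls; mkdir -p pics; python3 - <<'E'
from workcell import sense,camera,tcp_to_tips
import cv2
print(sense(),tcp_to_tips)
for n in ["scene","top","wrist"]:
    p=camera(n); cv2.imwrite(f"pics/{n}0.png",p["pixels"][:,:,::-1]); print(n,p["camera_matrix"].tolist(),p["R"].tolist(),p["t"].tolist(),p["shot"])
E
```

```text
pics
{'time_s': 0.0, 'joint_positions': array([ 6.93981672e+01,  2.79340668e+00,  5.59048445e+00,  9.29344393e+01,
       -8.39108540e-04,  8.26787850e+01]), 'qvel': array([-0.09574696, -0.10355997, -0.02270637, -0.08154355,  0.02135959,
        0.0182966 ]), 'effort': array([-1.04547462e-04, -3.38777232e+01,  3.20016181e+01,  2.01231020e-02,
       -1.55521179e-04,  5.24861221e-06]), 'position': array([0.12037785, 0.51034153, 0.21810268]), 'eef_rot': array([-1.79983328e+02,  1.36348594e-01,  7.67194030e+01]), 'contact_force': array([0.66821229, 0.55713259, 0.61182518]), 'wrist_torque': array([ 0.01156935,  0.00489785, -0.00088505]), 'opening': 0.08540657960895814} 0.017
scene [[371.22293001658056, 0.0, 250.68439455498813], [0.0, 371.22293001658056, 190.1652359494507], [0.0, 0.0, 1.0]] [[0.7879109831599225, -0.6156716579304372, 0.012028808633886678], [-0.45713751040389433, -0.5978901184928019, -0.6584471905858452], [0.4125791793070676, 0.5132989536613625, -0.7525308000158245]] [-0.3758473264715762, 0.30897800716500556, 0.9589952898143854] 1
top [[483.59682284387173, 0.0, 257.9207000768804], [0.0, 483.59682284387173, 195.37481878845608], [0.0, 0.0, 1.0]] [[0.014610652015565096, -0.9998822680227937, 0.004688170354617766], [-0.9844431138454525, -0.015205783909433425, -0.175044393620502], [0.17509507260328516, -0.0020577242996730983, -0.984549379828537]] [0.051173922405585374, 0.533633139419942, 1.4655826821564002] 2
wrist [[315.165094689717, 0.0, 258.7458352124075], [0.0, 315.165094689717, 193.41362935078374], [0.0, 0.0, 1.0]] [[0.22881613920145033, 0.9734669366859512, -0.0023016559722144948], [0.9314850684197294, -0.21826007595751895, 0.29102939122039145], [0.28280513034956795, -0.0687361798639553, -0.9567113440456715]] [-0.524252426859754, -0.03757383103568722, 0.3795934798934229] 3
```

View pics/scene0.png

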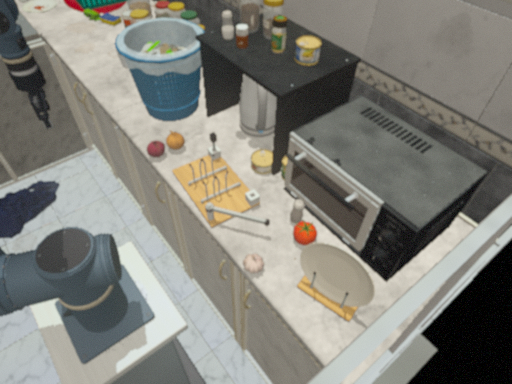

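View pics/top0.png

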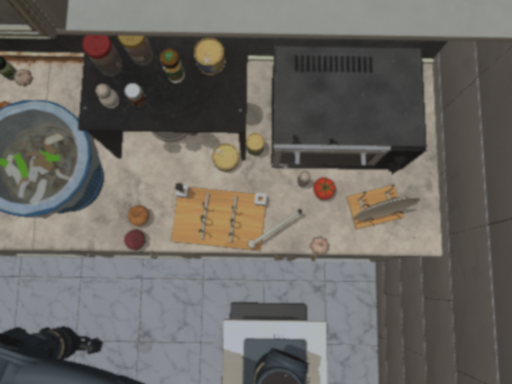

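View pics/wrist0.png

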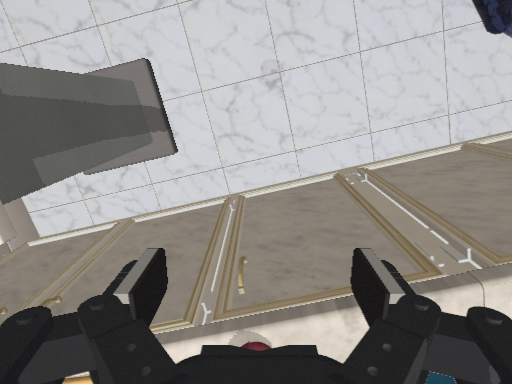

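```bash
cat > h.py <<'E'
import numpy as np,cv2
from workcell import *
from scipy.spatial.transform import Rotation as Ro
def proj(p,X):
    X=np.atleast_2d(X); c=X@p["R"].T+p["t"]; u=c@p["camera_matrix"].T; return u[:,:2]/u[:,2:]
def onz(p,uv,z):
    d=p["R"].T@np.linalg.inv(p["camera_matrix"])@np.array([uv[0],uv[1],1.]); o=-p["R"].T@p["t"]
    return o+d*(z-o[2])/d[2]
def crop(p,x0,y0,x1,y1,s,fn,pts=None):
    im=p["pixels"][y0:y1,x0:x1,::-1]; im=cv2.resize(im,None,fx=s,fy=s,interpolation=cv2.INTER_CUBIC)
    if pts is not None:
        for a in pts: cv2.circle(im,(int((a[0]-x0+.5)*s),int((a[1]-y0+.5)*s)),2,(0,0,255),-1)
    cv2.imwrite("pics/"+fn,im)
E
python3 - <<'E'
from h import *
P={n:camera(n) for n in ["top","scene"]}
z={"carrier":.012,"stand":.012,"plate_center":.11,"pin_mid":.08,"keeper_arm":.06,"garlic":.03,"tomato":.036,"salt":.045,"tuna":.02}
for q in z:
    for n in P:
        for d in cut_out(P[n],q)[:2]:
            r=d["region"]; ys,xs=np.nonzero(r)
            print(q,n,round(d["confidence"],2),np.round(d["at"],1),r.sum(),(xs.min(),xs.max(),ys.min(),ys.max()) if r.any() else 0,np.round(onz(P[n],d["at"],z[q]),3))
crop(P["top"],160,170,320,260,5,"tc.png")
crop(P["top"],330,170,440,240,7,"ts.png")
crop(P["scene"],165,120,290,230,6,"sc.png")
crop(P["scene"],280,230,390,325,7,"ss.png")
E
```

```text
carrier top 0.85 [218.3 220.9] 5047 (np.int64(171), np.int64(299), np.int64(185), np.int64(249)) [0.455 0.183 0.012]
carrier top 0.52 [134.1 241.9] 327 (np.int64(125), np.int64(144), np.int64(230), np.int64(250)) [0.384 0.446 0.012]
carrier scene 0.91 [212.7 191.2] 3743 (np.int64(172), np.int64(268), np.int64(148), np.int64(227)) [0.443 0.159 0.012]
stand top 0.79 [368.6 201.6] 1021 (np.int64(347), np.int64(402), np.int64(187), np.int64(228)) [ 0.524 -0.295  0.012]
stand scene 0.72 [327.3 299.5] 818 (np.int64(297), np.int64(357), np.int64(272), np.int64(321)) [ 0.47  -0.335  0.012]
stand scene 0.53 [174.8 143.4] 256 (np.int64(166), np.int64(183), np.int64(132), np.int64(149)) [0.464 0.437 0.012]
plate_center top 0.89 [385.7 209.8] 846 (np.int64(354), np.int64(419), np.int64(196), np.int64(220)) [ 0.484 -0.322  0.11 ]
plate_center scene 0.82 [336.4 272.6] 3272 (np.int64(300), np.int64(374), np.int64(243), np.int64(306)) [ 0.493 -0.321  0.11 ]
pin_mid top 0.44 [178.3 187.8] 37 (np.int64(176), np.int64(181), np.int64(184), np.int64(190)) [0.547 0.304 0.08 ]
pin_mid scene 0.54 [215.4 136
[... 914 characters left out ...]
36]
tomato scene 0.73 [303.2 231.9] 448 (np.int64(293), np.int64(316), np.int64(221), np.int64(244)) [ 0.554 -0.15   0.036]
salt top 0.63 [302.2 180.5] 187 (np.int64(296), np.int64(310), np.int64(170), np.int64(187)) [ 0.583 -0.08   0.045]
salt scene 0.68 [295.2 209.2] 277 (np.int64(289), np.int64(303), np.int64(200), np.int64(224)) [ 0.587 -0.078  0.045]
tuna top 0.75 [225.  160.1] 571 (np.int64(212), np.int64(237), np.int64(144), np.int64(171)) [0.651 0.167 0.02 ]
tuna scene 0.67 [295. 210.] 325 (np.int64(288), np.int64(304), np.int64(200), np.int64(224)) [ 0.6   -0.067  0.02 ]
tuna scene 0.6 [260.3 160.4] 447 (np.int64(250), np.int64(271), np.int64(150), np.int64(174)) [0.653 0.17  0.02 ]
```

View pics/tc.png

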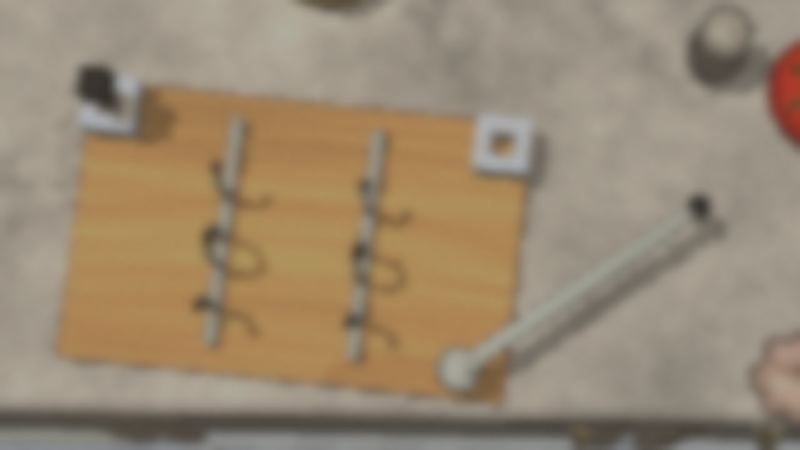

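View pics/ts.png

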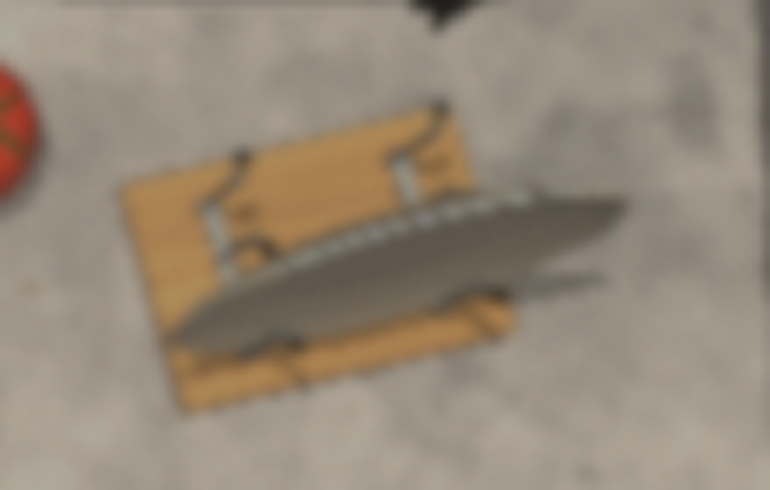

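View pics/sc.png

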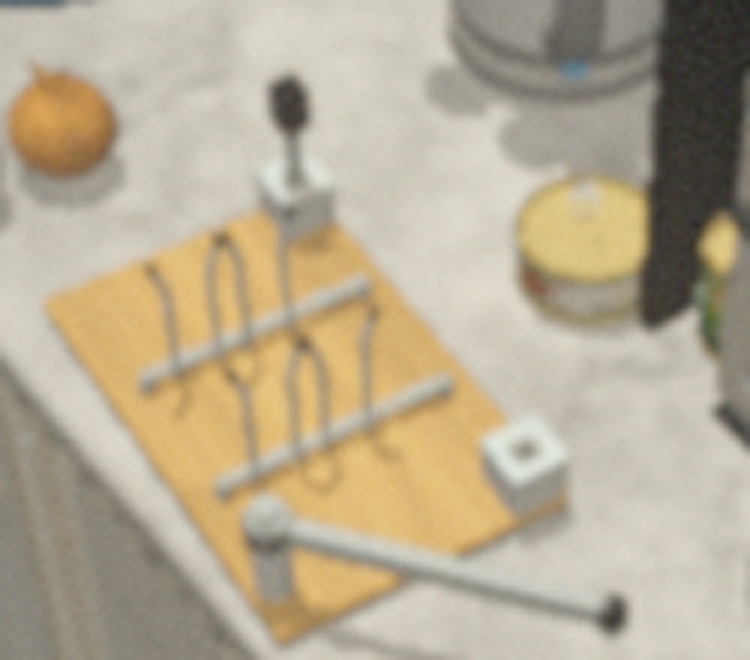

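View pics/ss.png

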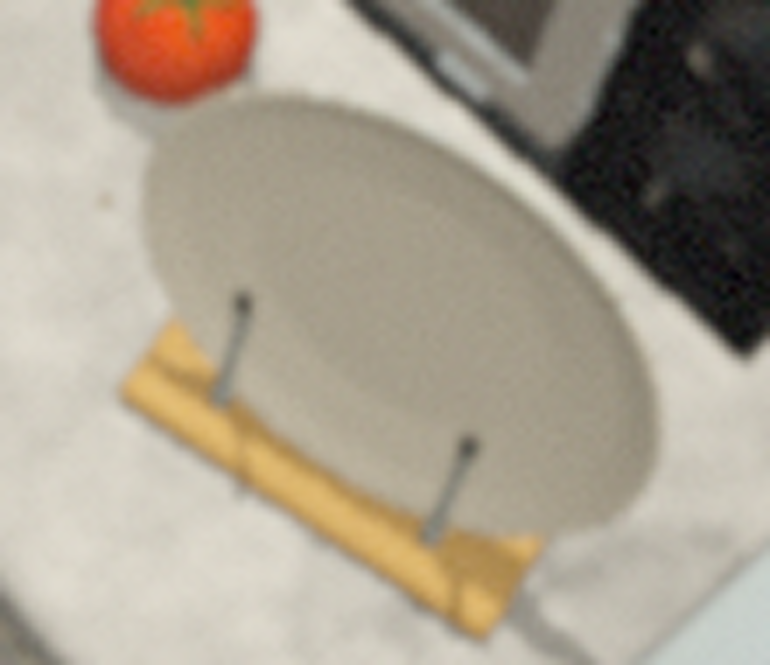

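```bash
cat > fit.py <<'E'
from h import *
from scipy.optimize import least_squares
def fit(obs,P,x0):
    # obs: (cam, u,v, X,Y,Z mm)
    def W(q,X): 
        c,s=np.cos(q[2]),np.sin(q[2]); X=np.asarray(X)/1000
        return np.array([q[0]+c*X[0]-s*X[1],q[1]+s*X[0]+c*X[1],X[2]])
    def f(q): return np.concatenate([proj(P[o[0]],W(q,o[3:]))[0]-o[1:3] for o in obs])
    r=least_squares(f,x0,loss="soft_l1"); return r.x,f(r.x).reshape(-1,2),W
E
python3 - <<'E'
from fit import *
P={n:camera(n) for n in ["top","scene"]}
def T(s,ox,oy,pts,cam): return [(cam,(a/s+ox-.5),(b/s+oy-.5),X,Y,Z) for a,b,X,Y,Z in pts]
car=T(5,160,170,[(60,357,-90,142.5,12),(500,402,-90,-142.5,12),(503,145,70,-124,42),(460,368,-75,-112,70),
 (237,120,70,45,26),(211,346,-70,45,26),(380,131,70,-45,26),(355,360,-70,-45,26)],"top")[:4]
car+=T(6,165,120,[(45,300,-90,142.5,12),(282,642,-90,-142.5,12),(525,450,70,-124,42),(269,518,-75,-112,70)],"scene")
q,r,W=fit(car,P,[.455,.18,-.1]); print(q,np.degrees(q[2]));print(r.round(1))
st=T(7,330,170,[(120,188,55,80,12),(183,413,-55,80,12),(515,335,-55,-80,12),(460,105,55,-80,12)],"top")
st+=T(7,280,230,[(122,393,-55,80,12),(488,638,-55,-80,12)],"scene")
qs,r,Ws=fit(st,P,[.5,-.3,.24]); print(qs,np.degrees(qs[2]));print(r.round(1))
np.save("poses.npy",[q,qs])
print("tip0",W(q,[-75+178*np.cos(-.87),-112+178*np.sin(-.87),60]))
for n in P: print("top cam",-P[n]["R"].T@P[n]["t"])
# plate fit
M={n:cut_out(P[n],"plate_center")[0]["region"] for n in P}
th=np.linspace(0,2*np.pi,120)
def sil(p,c,ax,shape):
    ax=ax/np.linalg.norm(ax); u=np.cross(ax,[0,0,1.]);u/=np.linalg.norm(u);v=np.cross(ax,u)
    pts=[]
    for rr,h in ((.1,.003+.004),(.1,.0),(.05,-.009)):
        pts.append(c+h*ax+rr*(np.cos(th)[:,None]*u+np.sin(th)[:,None]*v))
    uv=proj(p,np.vstack(pts)); hull=cv2.convexHull((uv*16).astype(np.int32))
    m=np.zeros((384,512),np.uint8); cv2.fillPoly(m,[hull],1,shift=4); return m>0
def iou(n,c,ax): 
    m=sil(P[n],c,ax,0); M_=M[n]; return (m&M_).sum()/(m|M_).sum()
c0=Ws(qs,[-22,0,116])
for sg in (1,-1):
  for lean in (.1,-.1):
    # plate axis: near-level; front dir = stand x; top leans lean*(+x)
    best=None
    for dy in np.radians([-6,-3,0,3,6]):
      for off in np.arange(-.012,.0121,.003):
       for l in (lean-.03,lean,lean+.03):
        yaw=qs[2]+dy; d=np.array([np.cos(yaw),np.sin(yaw),0])
        ax=sg*(np.cos(l)*d-np.sin(l)*np.array([0,0,1]))
        c=c0+off*np.array([np.cos(qs[2]),np.sin(qs[2]),0])
        s=[iou(n,c,ax) for n in P]
        if best is None or sum(s)>sum(best[0]): best=(s,np.degrees(dy),off,l,c)
    print(sg,lean,best)
E
```

```text
[ 0.46526932  0.18021617 -0.09241314] -5.294883013095807
[[-0.5  0.2]
 [ 1.6  0.9]
 [ 0.6  0.1]
 [ 0.3  0.5]
 [-0.4 -0.9]
 [-0.1 -0.8]
 [ 0.7 -0.5]
 [ 0.3 -0.9]]
[ 0.50802845 -0.31700954  0.24833613] 14.228612170527255
[[ 0.3 -0.4]
 [ 0.4  0.7]
 [ 1.5  0.3]
 [-0.3  0.1]
 [-0.6 -1.4]
 [ 0.3 -0.3]]
tip0 [ 0.48198819 -0.07044682  0.06      ]
top cam [0.26796748 0.06229797 1.5361081 ]
top cam [ 0.04171818 -0.53891493  0.92964019]
1 0.1 ([np.float64(0.8737650933040615), np.float64(0.8948655256723717)], np.float64(0.0), np.float64(-0.0030000000000000027), 0.1, array([ 0.48379538, -0.32315433,  0.116     ]))
1 -0.1 ([np.float64(0.6584795321637427), np.float64(0.7294700058241118)], np.float64(6.000000000000001), np.float64(-0.0030000000000000027), -0.13, array([ 0.48379538, -0.32315433,  0.116     ]))
-1 0.1 ([np.float64(0.9010011123470523), np.float64(0.8618298212856762)], np.float64(0.0), np.float64(0.005999999999999995), 0.1, array([ 0.49251928, -0.32094221,  0.116     ]))
-1 -0.1 ([np.float64(0.6777251184834123), np.float64(0.727061556329849)], np.float64(6.000000000000001), np.float64(0.005999999999999995), -0.13, array([ 0.49251928, -0.32094221,  0.116     ]))
```

```bash
cat > mv.py <<'E'
from h import *
import json,os
def load():
    if os.path.exists("cmd.json"): 
        d=json.load(open("cmd.json")); return np.array(d["p"]),np.array(d["R"])
    return np.array([.121,.511,.219]),Ro.from_euler("xyz",[180,0,76.72],degrees=True).as_matrix()
def save(p,R): json.dump({"p":list(p),"R":np.array(R).tolist()},open("cmd.json","w"))
def rows(targets):
    """targets: list of (claw, p, R). prints rows, and end pose"""
    p0,R0=load(); out=[]
    for c,p,R in targets:
        d=np.round(R0.T@(np.asarray(p)-p0)*1000,1); w=np.round(Ro.from_matrix(R0.T@R).as_rotvec(),4)
        out.append([c]+[float(x) for x in d]+[float(x) for x in w])
    print(json.dumps(out)); return out
def done(row):
    p0,R0=load(); row=np.array(row)
    save(p0+R0@row[1:4]/1000, R0@Ro.from_rotvec(row[4:]).as_matrix())
def tool(yaw,roll=180,pitch=0): return Ro.from_euler("xyz",[roll,pitch,yaw],degrees=True).as_matrix()
E
python3 - <<'E'
from mv import *
p=camera("wrist"); p0,R0=load(); s=sense(); R0=Ro.from_euler("xyz",s["eef_rot"],degrees=True).as_matrix();p0=s["position"]
c=-p["R"].T@p["t"]; print("cam in tool",R0.T@(c-p0)); print("cam R wrt tool (rows in tool)",(p["R"]@R0).round(3))
# way to carrier look
T=[]
n=9
for i in range(1,n+1):
    f=i/n; az=np.radians(76.72+(24-76.72)*f); r=.526+(.46-.526)*f; z=.219+(.40-.219)*f
    T.append((85,[r*np.cos(az),r*np.sin(az),z],tool(76.72+(60-76.72)*f)))
rows(T)
E
```

```text
cam in tool [ 0.00030016 -0.07500011 -0.15464905]
cam R wrt tool (rows in tool) [[ 1.    -0.001  0.   ]
 [ 0.001  0.957 -0.291]
 [ 0.     0.291  0.957]]
[[85, -9.2, 52.6, -20.1, 0.0, -0.0, 0.0324], [85, -24.4, 103.4, -40.2, 0.0, -0.0, 0.0648], [85, -44.7, 151.8, -60.3, 0.0, -0.0, 0.0973], [85, -69.4, 197.1, -80.4, -0.0, -0.0, 0.1297], [85, -98.4, 239.0, -100.6, 0.0, -0.0, 0.1621], [85, -131.0, 277.1, -120.7, 0.0, -0.0, 0.1945], [85, -166.9, 311.1, -140.8, 0.0, -0.0, 0.227], [85, -205.6, 340.6, -160.9, 0.0, -0.0, 0.2594], [85, -246.5, 365.6, -181.0, 0.0, -0.0, 0.2918]]
```

servo_tool --pt "85 -9 52.5 -20 0 0 0.032" --pt "85 -24.5 103.5 -40 0 0 0.065" --pt "85 -44.5 152 -60 0 0 0.097" --pt "85 -69.5 197 -80 0 0 0.13" --pt "85 -98.5 239 -100 0 0 0.162" --pt "85 -131 277 -120 0 0 0.195" --pt "85 -167 311 -140 0 0 0.227" --pt "85 -205.5 340.5 -160 0 0 0.26" --pt "85 -246.5 365.5 -180 0 0 0.292" --pt "85 -246.5 365.5 -180 0 0 0.292"

```text
time_s: 2.65
position: [0.4212, 0.1847, 0.401]
eef_rot: [179.8, -0.1, 59.7]
contact_force: [-0.2, 0.0, -0.6]
opening: 0.0852
```

```bash
python3 - <<'E'
from mv import *
done([85,-246.5,365.5,-180,0,0,0.292]); print(load()[0],Ro.from_matrix(load()[1]).as_euler("xyz",degrees=True)); s=sense(); print(s["position"],s["eef_rot"],s["contact_force"])
p=camera("wrist"); np.save("pics/w1.npy",p,allow_pickle=True)
crop(p,0,0,512,384,1.5,"w1.png")
for q in ("carrier","pin_mid","keeper_arm","keeper_tip"):
    for d in cut_out(p,q)[:2]: print(q,d["confidence"],d["at"],d["region"].sum())
E
```

```text
[0.42010269 0.18713262 0.399     ] [180.           0.          59.98963238]
[0.42115798 0.1846754  0.4010478 ] [ 1.79837603e+02 -1.15537953e-01  5.96762924e+01] [-0.2094819   0.04097577 -0.61216815]
carrier 0.67 [263.5, 162.0] 17165
pin_mid 0.77 [363.6, 181.3] 327
keeper_arm 0.78 [176.6, 189.0] 868
keeper_arm 0.32 [272.6, 164.6] 16792
keeper_tip 0.76 [172.0, 199.6] 728
```

View pics/w1.png

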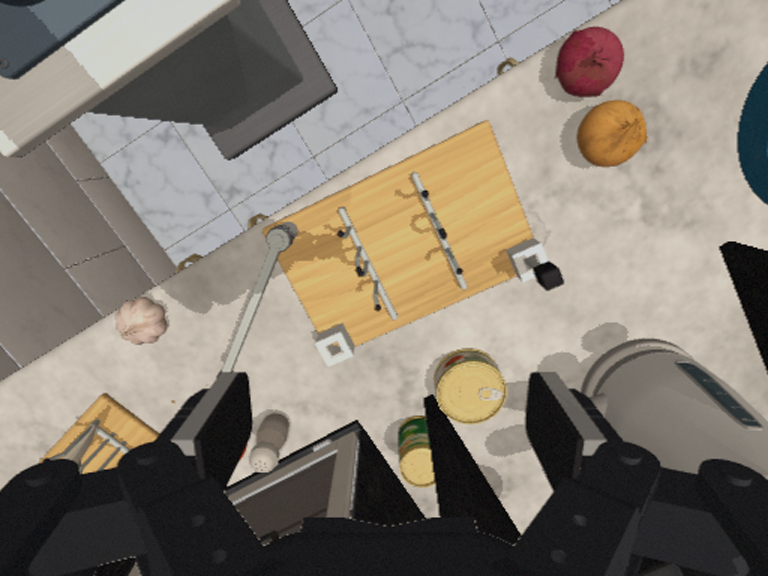

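```bash
python3 - <<'E'
from mv import *
p=np.load("pics/w1.npy",allow_pickle=True).item()
crop(p,170,135,290,245,6,"w1a.png"); crop(p,260,70,380,200,4.5,"w1b.png")
E
```

```text
(no output)
```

View pics/w1a.png

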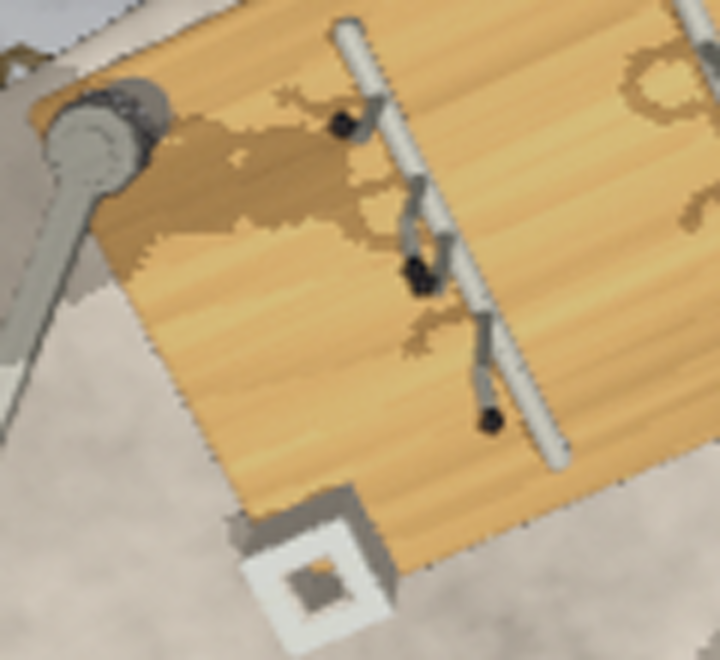

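View pics/w1b.png

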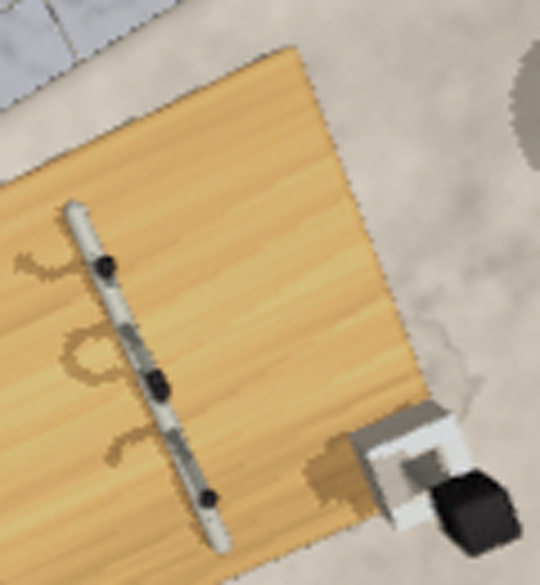

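```bash
python3 - <<'E'
from fit import *
p=np.load("pics/w1.npy",allow_pickle=True).item(); P={"w":p}
def T(s,ox,oy,pts,cam): return [(cam,(a/s+ox-.5),(b/s+oy-.5),X,Y,Z) for a,b,X,Y,Z in pts]
o=T(6,170,135,[(298,655,87,-141,42),(397,605,87,-107,42),(345,520,53,-107,42),(240,568,53,-141,42),(33,108,-90,-142.5,12),(92,150,-75,-112,70)],"w")
o+=T(4.5,260,70,[(295,45,-90,142.5,12),(362,462,53,107,42),(455,415,53,141,42),(398,530,87,107,42),(220,548,70,45,26),(75,208,-70,45,26)],"w")
q,r,W=fit(o,P,[.465,.18,-.09]); print(q,np.degrees(q[2])); print(r.round(1))
# pin head top
a=np.load("poses.npy"); a[0]=q; np.save("poses.npy",a)
print(W(q,[70,-124,42]),W(q,[70,124,42]),W(q,[-37,0,116]),W(q,[7,0,116]))
hp=[W(q,[70+dx,124+dy,z]) for dx in(-10,10) for dy in (-10,10) for z in (82,112)]
crop(p,300,130,380,200,8,"chk.png",proj(p,hp))
d=cut_out(p,"keeper_arm")[0]
for ang in (0,.05,.1): print(proj(p,[W(q,[-75+178*np.cos(-.87+ang),-112+178*np.sin(-.87+ang),68])]), )
E
```

```text
[ 0.46450617  0.18116181 -0.0898305 ] -5.146908603752992
[[-1.   0.6]
 [-0.5  1.5]
 [-0.4 -0.4]
 [-0.1 -0.8]
 [-2.3  0.4]
 [ 0.1  0.2]
 [ 0.7 -0.7]
 [ 1.2 -2.2]
 [-0.2 -0.3]
 [ 0.3  0.4]
 [ 0.8 -0.1]
 [ 0.3  1.3]]
[0.52309992 0.0513821  0.042     ] [0.54534794 0.29838215 0.042     ] [0.42765536 0.18448107 0.116     ] [0.47147795 0.18053384 0.116     ]
[[148.26724485 252.51197891]]
[[153.23489855 254.350197  ]]
[[158.2570498  255.96613077]]
```

View pics/chk.png

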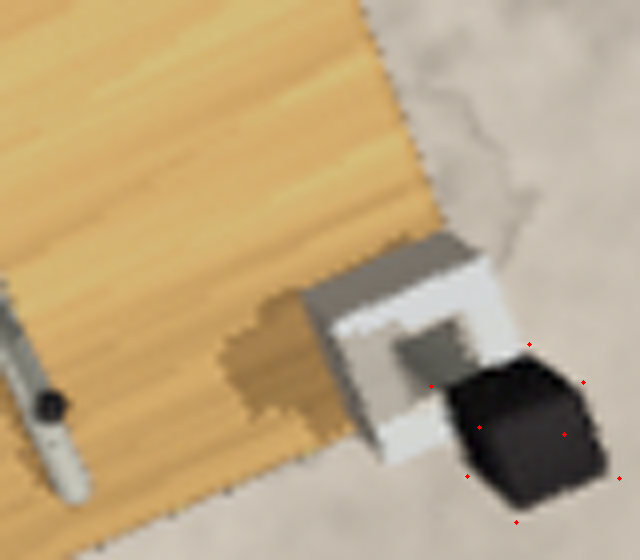

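```bash
python3 - <<'E'
from mv import *
T=[];n=9
p0,R0=load()
a0=np.degrees(np.arctan2(p0[1],p0[0]));r0=np.hypot(*p0[:2])
g=[.47,-.22,.34];a1=np.degrees(np.arctan2(g[1],g[0]));r1=np.hypot(*g[:2])
for i in range(1,n+1):
    f=i/n; az=np.radians(a0+(a1-a0)*f); r=r0+(r1-r0)*f
    T.append((85,[r*np.cos(az),r*np.sin(az),p0[2]+(g[2]-p0[2])*f],tool(60+(14.2-60)*f)))
rows(T)
E
```

```text
[[85, -22.5, 38.5, 6.6, -0.0, -0.0, 0.0886], [85, -48.9, 75.1, 13.1, -0.0, -0.0, 0.1775], [85, -79.2, 109.5, 19.7, -0.0, -0.0, 0.2663], [85, -113.1, 141.2, 26.2, -0.0, -0.0, 0.3551], [85, -150.4, 169.8, 32.8, -0.0, -0.0, 0.4439], [85, -190.9, 195.0, 39.3, -0.0, -0.0, 0.5327], [85, -234.1, 216.4, 45.9, -0.0, -0.0, 0.6215], [85, -279.8, 233.8, 52.4, -0.0, -0.0, 0.7104], [85, -327.6, 246.8, 59.0, -0.0, -0.0, 0.7992]]
```

servo_tool --pt "85 -22.5 38.5 6.5 0 0 0.089" --pt "85 -49 75 13 0 0 0.178" --pt "85 -79 109.5 19.5 0 0 0.266" --pt "85 -113 141 26 0 0 0.355" --pt "85 -150.5 170 33 0 0 0.444" --pt "85 -191 195 39 0 0 0.533" --pt "85 -234 216.5 46 0 0 0.622" --pt "85 -280 234 52.5 0 0 0.71" --pt "85 -327.5 247 59 0 0 0.799" --pt "85 -327.5 247 59 0 0 0.799"

```text
time_s: 4.2
position: [0.469, -0.2217, 0.3382]
eef_rot: [-179.9, 0.2, 14.0]
contact_force: [-0.2, 0.5, -0.4]
opening: 0.085
```

```bash
python3 - <<'E'
from mv import *
done([85, -327.5, 247, 59, 0, 0, 0.799]); print(load()[0],Ro.from_matrix(load()[1]).as_euler("xyz",degrees=True)); s=sense(); print(s["position"],s["eef_rot"],s["contact_force"],s["joint_positions"].round(1))
p=camera("wrist"); np.save("pics/w2.npy",p,allow_pickle=True)
crop(p,0,0,512,384,1.5,"w2.png")
E
```

```text
[ 0.47018729 -0.21999977  0.34      ] [ 1.80000000e+02 -1.27222187e-14  1.42103046e+01]
[ 0.4689782  -0.22172177  0.33824107] [-1.79886143e+02  1.61344359e-01  1.40224349e+01] [-0.15300009  0.47799398 -0.37298567] [-32.7   6.   23.  107.2  -0.   43.3]
```

View pics/w2.png

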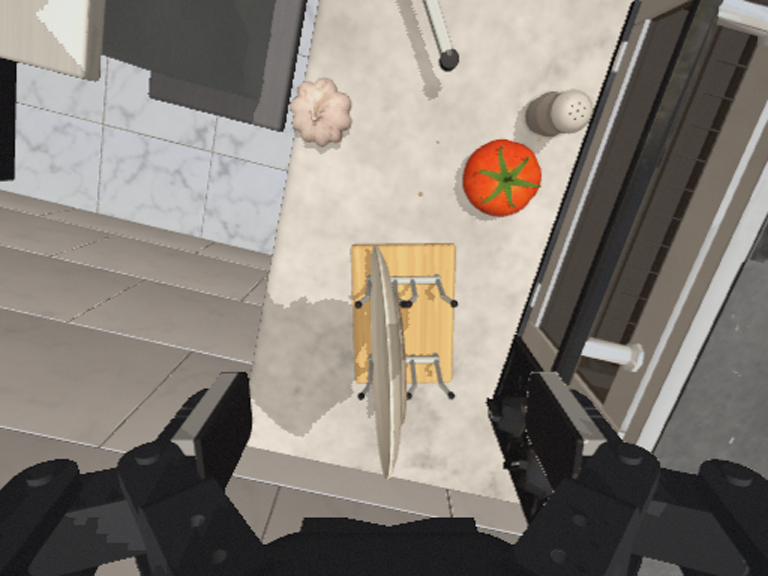

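```bash
python3 - <<'E'
from mv import *
from fit import *
p=np.load("pics/w2.npy",allow_pickle=True).item()
crop(p,220,150,320,330,4,"w2a.png")
# refit stand: corners in w2 (1.5x): far... 
o=[("w",a/1.5-.5,b/1.5-.5,X,Y,12) for a,b,X,Y in [(351,244,-55,80),(455,244,55,80),(455,383,55,-80),(351,383,-55,-80)]]
q,r,W=fit(o,{"w":p},[.508,-.317,.248]); print(q,np.degrees(q[2]),r.round(1))
a=np.load("poses.npy"); print(a[1]); a[1]=q; np.save("poses.npy",a)
P=camera("wrist"); P2=camera("top"); P3=camera("scene")
for n,pp in (("w",P),("top",P2),("scene",P3)):
    d=cut_out(pp,"plate_center"); print(n,[(x["confidence"],x["region"].sum()) for x in d[:2]])
    np.save(f"pics/m_{n}.npy",{"p":pp,"m":d[0]["region"]},allow_pickle=True)
E
```

```text
[ 0.5064668  -0.31546951  0.248389  ] 14.23164159142944 [[-0.8 -0.1]
 [ 1.  -0.3]
 [-2.7  0.2]
 [ 1.7  0.3]]
[ 0.50802845 -0.31700954  0.24833613]
w [(0.94, np.int64(2605)), (0.31, np.int64(2144))]
top [(0.73, np.int64(5302))]
scene [(0.57, np.int64(3263))]
```

View pics/w2a.png

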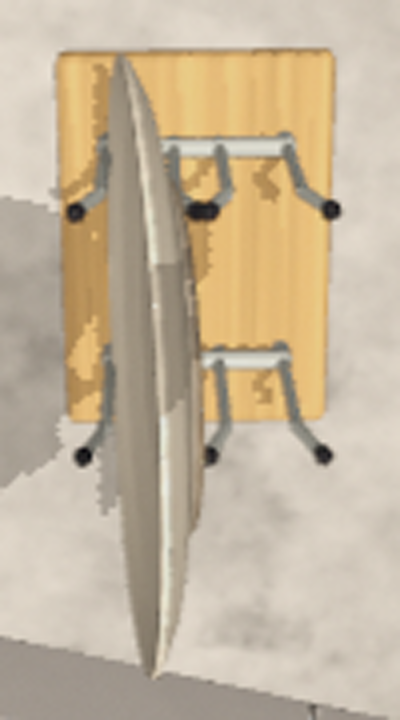

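```bash
python3 - <<'E'
from fit import *
p=np.load("pics/w2.npy",allow_pickle=True).item()
L=[(120,55),(147,130),(155,230),(160,330),(163,450),(160,560),(153,675),(112,100),(108,200),(112,330),(120,450),(130,560),(143,650)]
O=np.array([(a/4+220-.5,b/4+150-.5) for a,b in L])
th=np.linspace(0,2*np.pi,721)
def circ(v):
    x,y,z,yaw,l=v
    d=np.array([np.cos(yaw),np.sin(yaw),0]); ax=np.cos(l)*d-np.sin(l)*np.array([0,0,1])
    u=np.array([-np.sin(yaw),np.cos(yaw),0]); w=np.cross(ax,u)
    return np.array([x,y,z])+.1*(np.cos(th)[:,None]*u+np.sin(th)[:,None]*w),ax
def f(v):
    uv=proj(p,circ(v)[0]); d=np.linalg.norm(O[:,None]-uv[None],axis=2).min(1)
    return np.r_[d,(v[2]-.1155)/.001*.5]
r=least_squares(f,[.487,-.322,.1155,.25,.1]); print(r.x,np.degrees(r.x[3]),f(r.x).round(2))
C,ax=circ(r.x); i=C[:,2].argmax(); print("top",C[i],"ax",ax)
crop(p,220,150,320,330,4,"chk2.png",proj(p,C))
np.save("plate.npy",r.x)
# relative to stand
q=np.load("poses.npy")[1]; c,s=np.cos(q[2]),np.sin(q[2]); d=r.x[:2]-q[:2]; print("in stand",c*d[0]+s*d[1],-s*d[0]+c*d[1])
for n in ("top","scene"):
    D=np.load(f"pics/m_{n}.npy",allow_pickle=True).item(); crop(D["p"],*((330,170,440,240) if n=="top" else (280,230,390,325)),6,f"chk_{n}.png",proj(D["p"],C))
E
cd pics; python3 -c "
import cv2,numpy as np
a=[cv2.imread(f) for f in ('chk2.png','chk_top.png','chk_scene.png')]
H=720;a=[cv2.copyMakeBorder(x,0,H-x.shape[0],0,0,0) if x.shape[0]<H else x for x in a]
cv2.imwrite('c3.png',cv2.resize(np.hstack(a),(800,int(800*H/sum(x.shape[1] for x in a)))))"
```

```text
[ 0.48433587 -0.32131031  0.11515255  0.24703412  0.10416218] 14.154012694484745 [ 0.14  0.78  0.45  0.14  0.26  1.06  0.55  0.48  0.79  0.32  0.29  0.64
  0.9  -0.17]
top [ 0.49441761 -0.31876785  0.21461055] ax [ 0.96438649  0.24320386 -0.10397392]
in stand -0.022887645975447003 -0.00022081797333424122
```

View pics/c3.png

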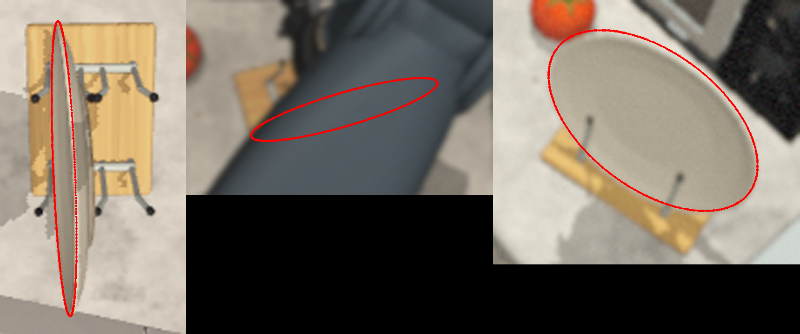

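```bash
python3 - <<'E'
from mv import *
s=sense(); print(s["position"],s["eef_rot"]); print(load()[0])
v=np.load("plate.npy"); yaw,l=v[3],v[4]
d=np.array([np.cos(yaw),np.sin(yaw),0]); Z=np.array([0,0,1.])
u=np.cos(l)*Z+np.sin(l)*d
top=v[:3]+.1*u
t=.35-l
R=tool(np.degrees(yaw))@Ro.from_rotvec([0,t,0]).as_matrix()
zt=R[:,2]; g=top+.011*zt
print("R ok",R.round(3),g, np.cos(t)*Z-np.sin(t)*d)
np.save("grasp.npy",{"R":R,"g":g,"u":u},allow_pickle=True)
pre=g-.07*zt
rows([(85,load()[0]+(pre-load()[0])*f,load()[1]@Ro.from_rotvec(f*Ro.from_matrix(load()[1].T@R).as_rotvec()).as_matrix()) for f in (.5,1)]+[(85,g-.035*zt,R),(85,g,R)])
E
```

```text
[ 0.47031309 -0.21877679  0.34074492] [ 1.79976190e+02 -3.50474849e-02  1.43543643e+01]
[ 0.47018729 -0.21999977  0.34      ]
R ok [[ 0.94   0.245  0.236]
 [ 0.237 -0.97   0.06 ]
 [ 0.243  0.    -0.97 ]] [ 0.4970134  -0.31811323  0.20394128] [-0.23598083 -0.05951084  0.96993376]
[[85, -7.6, 50.8, 34.1, -0.0001, 0.1229, 0.0005], [85, -15.1, 101.7, 68.2, -0.0001, 0.2458, 0.001], [85, -6.6, 101.7, 102.1, -0.0001, 0.2458, 0.001], [85, 1.9, 101.7, 136.1, -0.0001, 0.2458, 0.001]]
```

servo_tool --pt "85 -7.5 51 34 0 0.123 0" --pt "85 -15 101.5 68 0 0.246 0.001" --pt "85 -6.5 101.5 102 0 0.246 0.001" --pt "50 2 101.5 136 0 0.246 0.001" --pt "40 2 101.5 136 0 0.246 0.001" --pt "30 2 101.5 136 0 0.246 0.001"

```text
time_s: 5.3
position: [0.4973, -0.3177, 0.206]
eef_rot: [179.9, -14.2, 14.3]
contact_force: [-0.0, -0.6, -0.8]
opening: 0.0314
```

```bash
python3 - <<'E'
from mv import *
done([30, 2, 101.5, 136, 0, 0.246, 0.001]); s=sense(); print(load()[0],s["position"],s["contact_force"],s["opening"])
p=camera("wrist"); crop(p,120,160,400,384,2.8,"w3.png")
E
```

```text
[ 0.49704249 -0.31790303  0.204     ] [ 0.49734301 -0.31772248  0.20600606] [-0.02288906 -0.55024225 -0.82478219] 0.03140675419063833
```

View pics/w3.png

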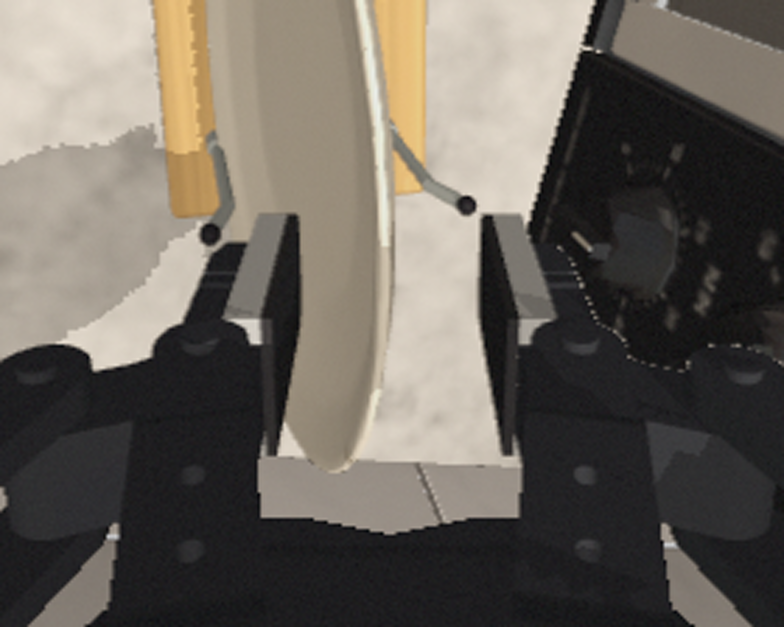

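servo_tool --pt "0 0 0 0 0 0 0" --pt "0 0 0 0 0 0 0" --pt "0 0 0 0 0 0 0" --pt "0 0 0 0 0 0 0"

```text
time_s: 5.85
position: [0.4966, -0.318, 0.2044]
eef_rot: [180.0, -14.1, 14.1]
contact_force: [0.0, -1.3, 0.3]
opening: -0.0003
```

```bash
python3 - <<'E'
from mv import *
G=np.load("grasp.npy",allow_pickle=True).item(); u=G["u"]; p0,R=load()
rows([(0,p0+u*.01,R),(0,p0+u*.06,R),(0,p0+u*.11,R),(0,p0+u*.11,R)])
E
```

```text
[[0, 3.4, -0.0, -9.4, 0.0, 0.0, 0.0], [0, 20.6, -0.0, -56.4, 0.0, 0.0, 0.0], [0, 37.7, -0.0, -103.3, 0.0, 0.0, 0.0], [0, 37.7, -0.0, -103.3, 0.0, 0.0, 0.0]]
```

```bash
python3 - <<'E'
from mv import *
s=sense(); print(s["position"],s["contact_force"],s["opening"])
p=camera("wrist"); crop(p,120,160,400,384,2.8,"w4.png")
p=camera("scene"); crop(p,250,190,400,320,5,"s4.png")
E
```

```text
[ 0.49662668 -0.31803178  0.20443318] [ 0.00878885 -1.25235683  0.28237563] -0.0002895533884190993
```

View pics/w4.png

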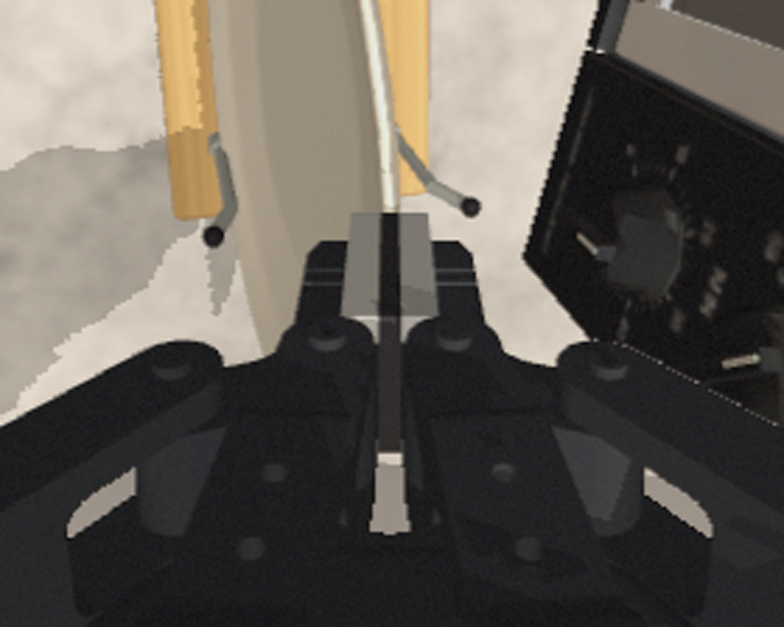

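View pics/s4.png

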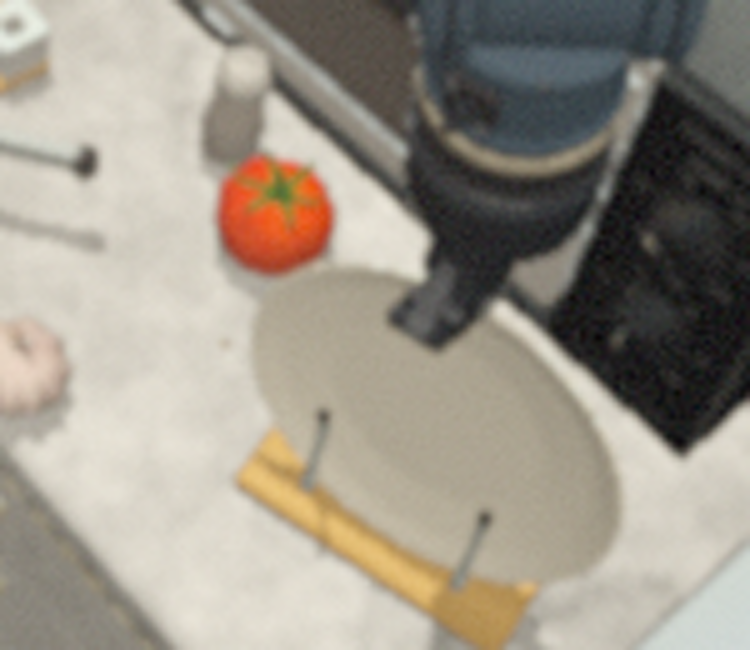

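servo_tool --pt "0 3.5 0 -9.5 0 0 0" --pt "0 12 0 -33 0 0 0" --pt "0 20.5 0 -56.5 0 0 0" --pt "0 29 0 -80 0 0 0" --pt "0 37.5 0 -103 0 0 0" --pt "0 37.5 0 -103 0 0 0"

```text
time_s: 6.7
position: [0.5087, -0.316, 0.3168]
eef_rot: [179.7, -14.3, 14.2]
contact_force: [0.6, -0.4, 0.2]
opening: -0.0001
```

```bash
python3 - <<'E'
from mv import *
done([0, 37.5, 0, -103, 0, 0, 0])
s=sense(); print(load()[0],s["position"],s["eef_rot"],s["contact_force"],s["wrist_torque"],s["opening"])
p=camera("wrist"); crop(p,0,0,512,384,1.5,"w5.png"); np.save("pics/w5.npy",p,allow_pickle=True)
p=camera("scene"); crop(p,250,190,400,320,5,"s5.png");np.save("pics/s5.npy",p,allow_pickle=True)
E
```

```text
[ 0.50799092 -0.31515585  0.31303135] [ 0.50866543 -0.31598742  0.31676723] [179.70976495 -14.27934657  14.24191716] [ 0.62020246 -0.42614793  0.21121798] [-0.05481168  0.30739646  0.03596533] -9.142706677457597e-05
```

View pics/w5.png

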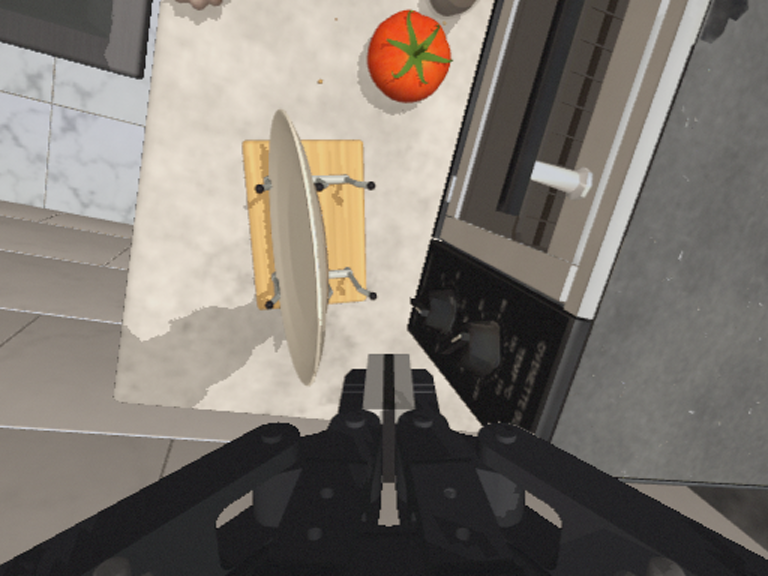

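View pics/s5.png

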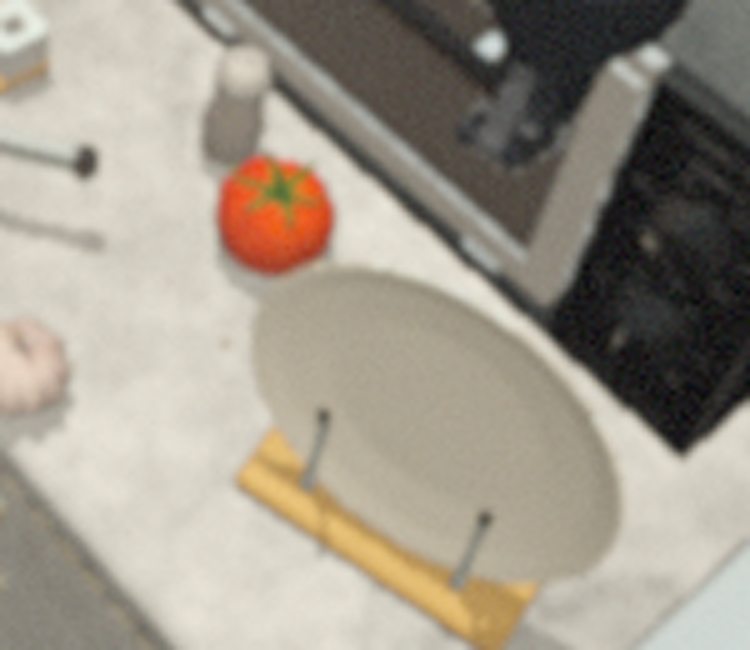

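```bash
python3 - <<'E'
from mv import *
p=np.load("pics/s5.npy",allow_pickle=True).item()
s=sense(); R=Ro.from_euler("xyz",s["eef_rot"],degrees=True).as_matrix()
for k in (-.017,0,.017): print(k,proj(p,[s["position"]+R[:,2]*k]))
pts=[s["position"]+R@np.array([0,y,k]) for k in (-.017,0,.017) for y in (-.011,.011)]
crop(p,310,190,390,250,10,"t5.png",proj(p,pts))
w=np.load("pics/w5.npy",allow_pickle=True).item()
crop(w,190,200,330,300,5.5,"t5w.png",proj(w,pts))
E
```

```text
-0.017 [[358.50942675 215.09664735]]
0 [[357.59793273 218.67921007]]
0.017 [[356.72028381 222.12874703]]
```

View pics/t5.png

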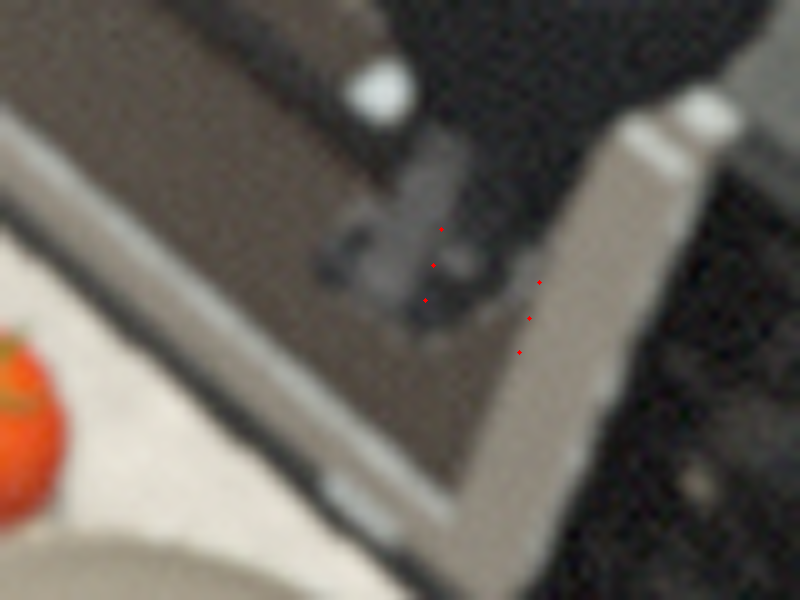

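View pics/t5w.png

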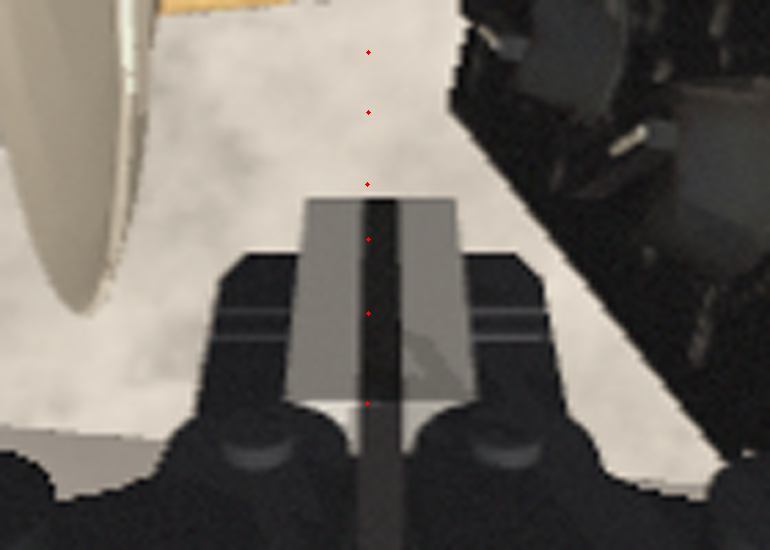

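```bash
python3 - <<'E'
from mv import *
s=sense(); R=Ro.from_euler("xyz",s["eef_rot"],degrees=True).as_matrix()
w=np.load("pics/w5.npy",allow_pickle=True).item(); p=np.load("pics/s5.npy",allow_pickle=True).item()
o=-w["R"].T@w["t"]; d=w["R"].T@np.linalg.inv(w["camera_matrix"])@np.array([258.6,235.9,1.])
for D in (.13,.14,.15,.16,.17,.18,.19):
    X=o+d*D; print(D,(R.T@(X-s["position"])*1000).round(1),proj(p,[X]).round(1))
print(s["position"], camera("wrist")["t"]-w["t"])
p=camera("scene"); crop(p,300,150,400,225,8,"t6.png")
p2=camera("top"); crop(p2,340,120,440,220,6,"t6t.png",proj(p2,[s["position"]+R@np.array([0,0,k]) for k in (-.017,.017)]))
E
```

```text
0.13 [  1.  -19.5 -38.6] [[351.2 205.2]]
0.14 [  1.  -15.2 -29.5] [[352.6 208.3]]
0.15 [  1.1 -11.  -20.3] [[354.1 211.3]]
0.16 [  1.1  -6.8 -11.1] [[355.5 214.3]]
0.17 [ 1.1 -2.5 -2. ] [[356.9 217.2]]
0.18 [1.2 1.7 7.2] [[358.3 220.1]]
0.19 [ 1.2  6.  16.3] [[359.6 223. ]]
[ 0.5076106  -0.31532284  0.31323515] [0.00173375 0.00227446 0.00101699]
```

View pics/t6.png

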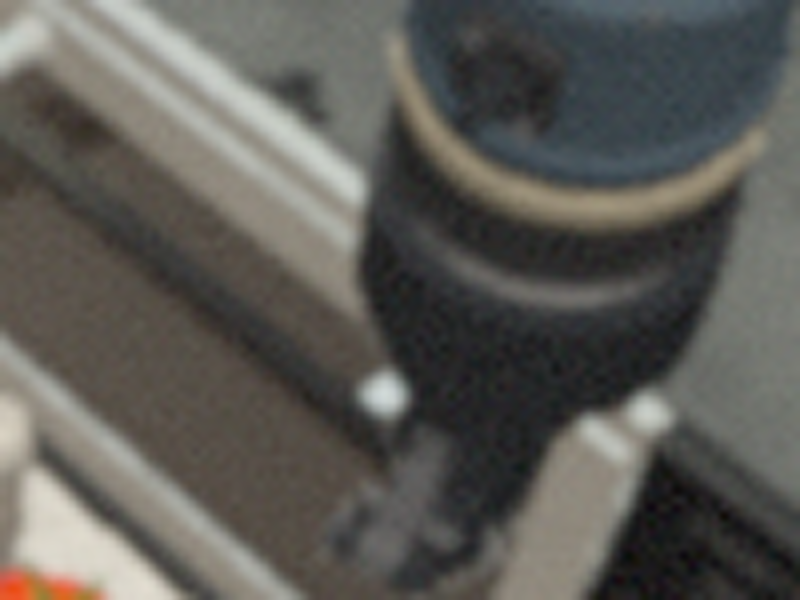

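View pics/t6t.png

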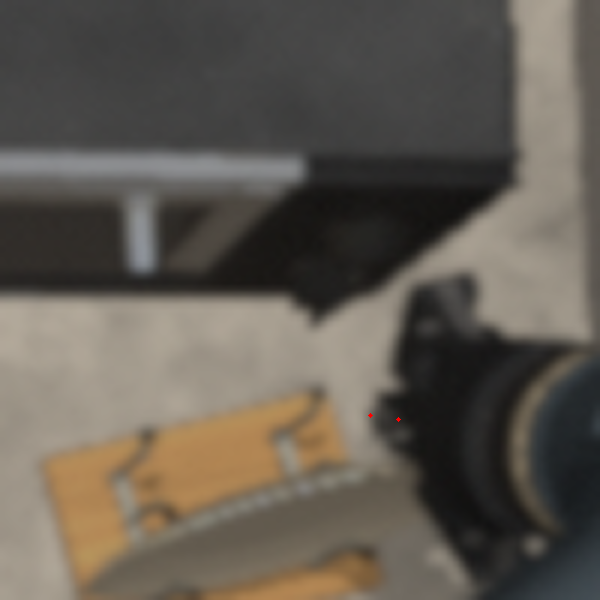

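```bash
python3 - <<'E'
from mv import *
s=sense(); R=Ro.from_euler("xyz",s["eef_rot"],degrees=True).as_matrix()
p=camera("scene"); ims=[]
for z0,z1 in ((-.048,-.015),(-.016,.017)):
    im=cv2.resize(p["pixels"][150:240,310:400,::-1],None,fx=8,fy=8,interpolation=cv2.INTER_CUBIC)
    for y,col in ((-.011,(0,0,255)),(.011,(0,255,0))):
        P=[s["position"]+R@np.array([x,y,z]) for x,z in ((-.0065,z0),(.0065,z0),(.0065,z1),(-.0065,z1))]
        uv=((proj(p,P)-[310,150]+.5)*8).astype(np.int32); cv2.polylines(im,[uv],True,col,1)
    ims.append(im[:, :390] if 0 else im)
cv2.imwrite("pics/t7.png",cv2.resize(np.hstack(ims),(800,400)))
im=p["pixels"]; print(im[200:225:3,345:370:3].mean(2).astype(int))
E
```

```text
[[121 194  58  35  38  38  38  37  38]
 [ 43  58  50  40  34  41  43  37  45]
 [ 50  69  71  76  48  34  36  31 117]
 [ 86  80  93  80  43  39  34  67 132]
 [103  95  93  67  43  35  38 106 136]
 [ 67  93  88  83  51  54  79 128 132]
 [ 97 100  69  67  60  83  99 134 133]
 [ 85  87  57  49  81  92 117 135 133]
 [ 77  78  68  69  78  85 132 135 138]]
```

View pics/t7.png

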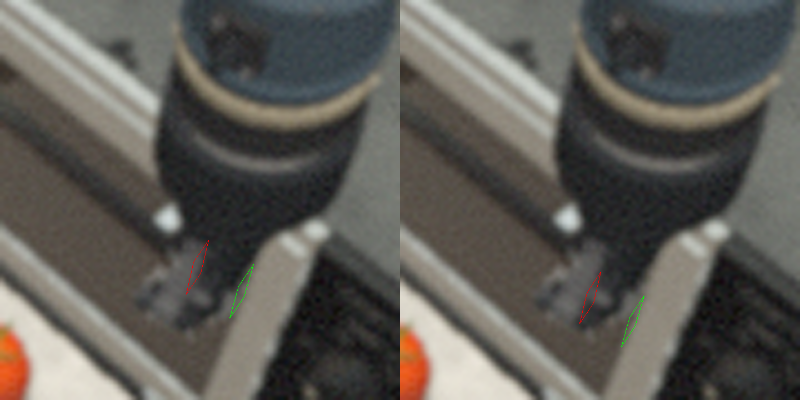

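servo_tool --pt "70 -10 0 27 0 0 0" --pt "70 -22 0 60 0 0 0" --pt "70 -37.5 0 103 0 0 0" --pt "60 -37.5 0 115 0 0 0" --pt "45 -37.5 0 115 0 0 0"

```text
time_s: 7.62
position: [0.4994, -0.3167, 0.192]
eef_rot: [-179.9, -14.1, 14.1]
contact_force: [0.5, 0.0, 0.7]
opening: 0.0454
```

```bash
python3 - <<'E'
from mv import *
done([0, -37.5, 0, 115, 0, 0, 0])
s=sense(); print(load()[0],s["position"],s["eef_rot"],s["contact_force"],s["wrist_torque"],s["opening"])
p=camera("wrist"); crop(p,120,160,400,384,2.8,"w6.png"); np.save("pics/w6.npy",p,allow_pickle=True)
p=camera("scene"); crop(p,280,190,390,290,7,"s6.png");np.save("pics/s6.npy",p,allow_pickle=True)
E
```

```text
[ 0.49987575 -0.31718708  0.19236127] [ 0.49942109 -0.31672804  0.19200061] [-179.8967788   -14.06737623   14.14227014] [0.53410375 0.01130021 0.72989865] [-0.10736442  0.21416313  0.01877994] 0.04536734359781838
```

View pics/w6.png

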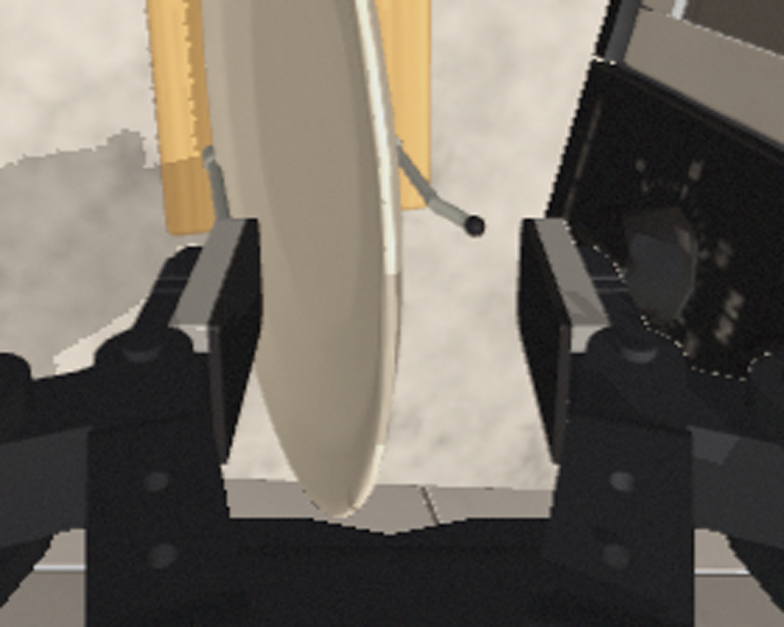

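View pics/s6.png

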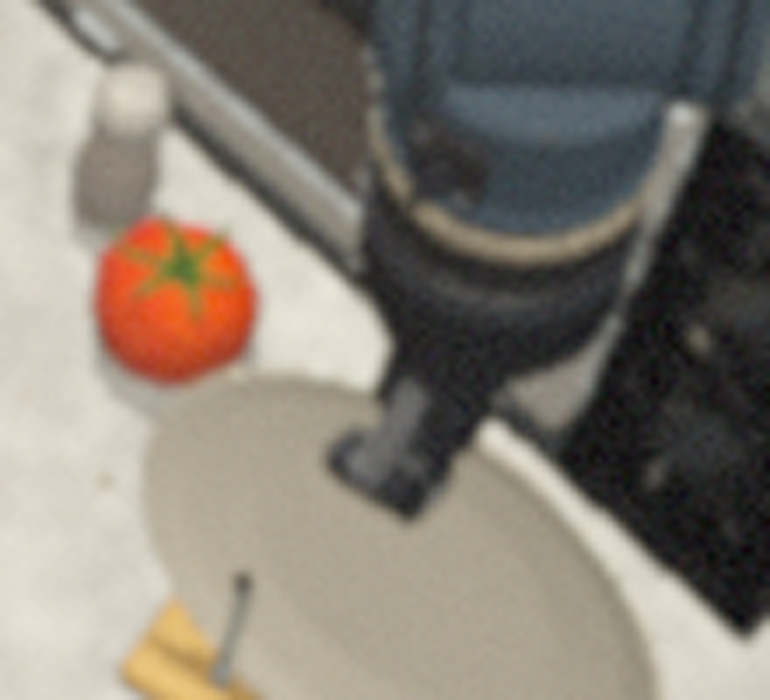

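servo_tool --pt "40 0 0 8 0 0 0" --pt "30 0 0 15 0 0 0" --pt "0 0 0 15 0 0 0" --pt "0 0 0 15 0 0 0" --pt "0 0 0 15 0 0 0"

```text
time_s: 8.35
position: [0.5021, -0.3166, 0.1779]
eef_rot: [-180.0, -14.0, 14.1]
contact_force: [-2.5, -1.6, 0.3]
opening: 0.0032
```

```bash
python3 - <<'E'
from mv import *
done([0, 0, 0, 15, 0, 0, 0])
s=sense(); print(load()[0],s["position"],s["eef_rot"],s["contact_force"],s["wrist_torque"],s["opening"])
p=camera("wrist"); crop(p,120,160,400,384,2.8,"w7.png"); np.save("pics/w7.npy",p,allow_pickle=True)
E
```

```text
[ 0.50341732 -0.31629214  0.17781285] [ 0.5020961  -0.31664866  0.1779472 ] [-179.99812461  -13.96662894   14.12000304] [-2.48482062 -1.57296081  0.25196963] [-0.27979824  1.10480511  0.03540309] 0.0032186162791067808
```

View pics/w7.png

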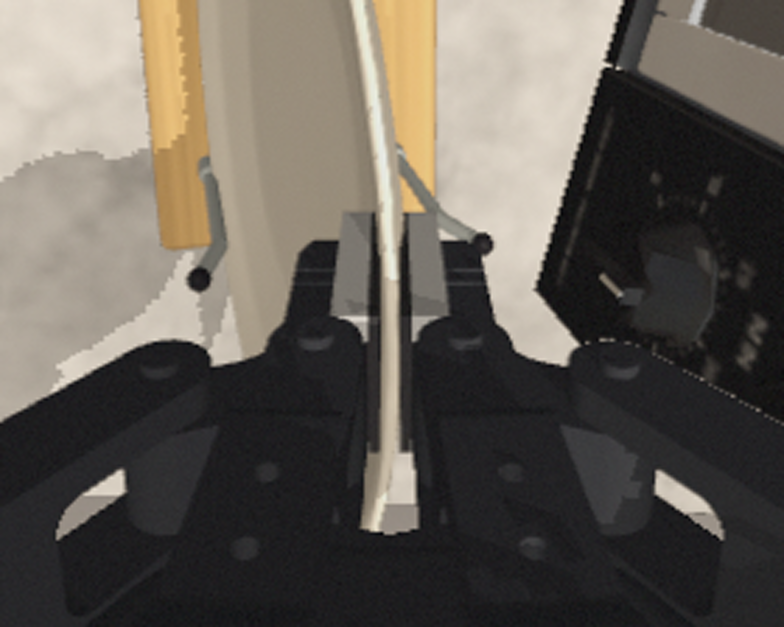

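servo_tool --pt "0 3.5 0 -9.5 0 0 0" --pt "0 12 0 -33 0 0 0" --pt "0 20.5 0 -56.5 0 0 0" --pt "0 29 0 -80 0 0 0" --pt "0 37.5 0 -103 0 0 0" --pt "0 37.5 0 -103 0 0 0"

```text
time_s: 9.15
position: [0.5157, -0.314, 0.2902]
eef_rot: [179.8, -14.4, 14.3]
contact_force: [0.8, -0.2, -2.6]
opening: 0.0027
```

```bash
python3 - <<'E'
from mv import *
done([0, 37.5, 0, -103, 0, 0, 0])
s=sense(); print(load()[0],s["position"],s["eef_rot"],s["contact_force"],s["wrist_torque"],s["opening"])
p=camera("wrist"); crop(p,0,0,512,384,1.5,"w8.png"); np.save("pics/w8.npy",p,allow_pickle=True)
p=camera("scene"); crop(p,250,150,400,320,4,"s8.png");np.save("pics/s8.npy",p,allow_pickle=True)
E
```

```text
[ 0.51436575 -0.31354496  0.2868442 ] [ 0.51571381 -0.31404823  0.29024891] [179.76801415 -14.35015324  14.25230279] [ 0.7706047  -0.19072729 -2.62936475] [-0.11163764  0.32378841 -0.01157596] 0.002691370290752384
```

View pics/w8.png

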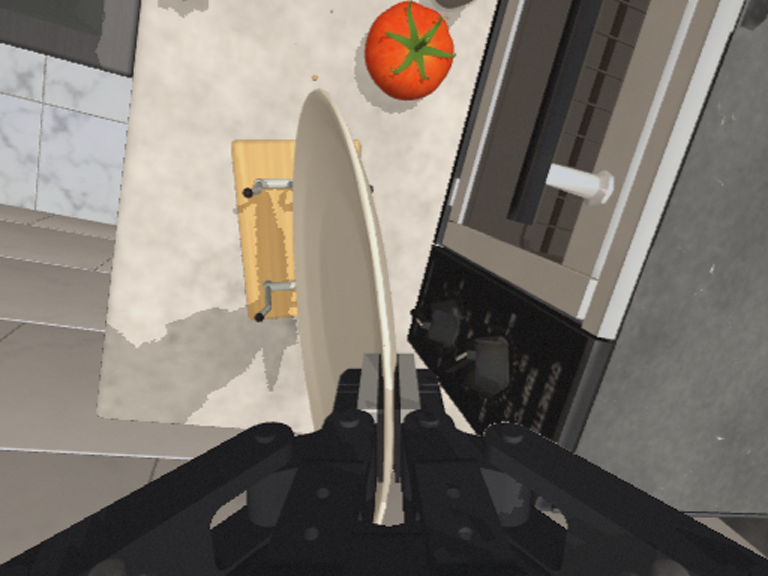

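View pics/s8.png

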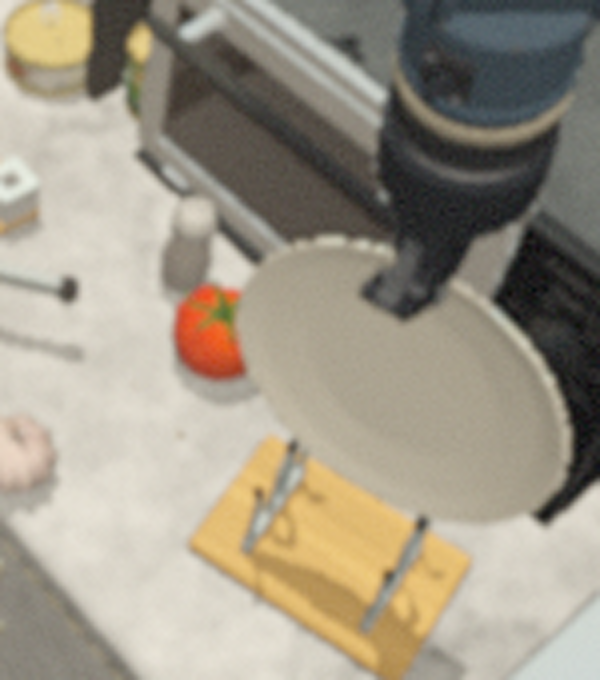

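```bash
cat > pfit.py <<'E'
from fit import *
th=np.linspace(0,2*np.pi,721)
def circ(v):
    x,y,z,yaw,l=v
    d=np.array([np.cos(yaw),np.sin(yaw),0]); ax=np.cos(l)*d-np.sin(l)*np.array([0,0,1])
    u=np.array([-np.sin(yaw),np.cos(yaw),0]); w=np.cross(ax,u)
    return np.array([x,y,z])+.1*(np.cos(th)[:,None]*u+np.sin(th)[:,None]*w),ax
def pfit(obs,v0):
    def f(v):
        C=circ(v)[0]; o=[]
        for p,O,wt in obs:
            uv=proj(p,C); i=np.linalg.norm(O[:,None]-uv[None],axis=2).argmin(1); 
            t=np.roll(uv,-1,0)[i]-np.roll(uv,1,0)[i]; n=np.c_[-t[:,1],t[:,0]]/np.linalg.norm(t,axis=1)[:,None]
            o.append(((O-uv[i])*n).sum(1)*wt)
        return np.concatenate(o)
    r=least_squares(f,v0,loss="soft_l1",diff_step=1e-5); return r.x,f(r.x)
E
python3 - <<'E'
from pfit import *
from mv import *
w=np.load("pics/w8.npy",allow_pickle=True).item(); p=np.load("pics/s8.npy",allow_pickle=True).item()
A=np.array([(320,90),(345,125),(363,180),(375,240),(383,300),(388,360),(390,420),(388,480),(378,525),(300,120),(294,180),(293,240),(297,300),(303,360),(312,425)])/1.5-.5
B=np.array([(247,290),(262,262),(300,240),(340,238),(480,290),(530,345),(565,410),(570,455),(550,500),(500,520),(440,512),(380,485),(320,440),(275,400),(250,350),(240,310)])/4+[249.5,149.5]
v,r=pfit([(w,A,1),(p,B,1.)],[.496,-.32,.22,.25,.104]); print(v,r.round(1))
s=sense(); R=Ro.from_euler("xyz",s["eef_rot"],degrees=True).as_matrix(); C,ax=circ(v)
crop(p,250,150,400,320,4,"chk_s8.png",proj(p,C))
p0,R0=load()
for nm,(pp,RR) in {"meas":(s["position"],R),"cmd":(p0,R0)}.items(): print(nm,"centre in tool",(RR.T@(v[:3]-pp)*1000).round(1),"ax in tool",(RR.T@ax).round(3))
np.save("held.npy",{"c":R0.T@(v[:3]-p0),"ax":R0.T@ax},allow_pickle=True)
print(s["position"],p0)
E
```

```text
[ 0.50040931 -0.32108439  0.22596642  0.23915283  0.07252749] [ 0.2  0.8 -0.1 -0.3 -0.2 -0.1 -0.2 -0.5  1.1 -0.9 -0.  -0.3  0.3  0.2
 -0.6  0.5  0.2  0.1  0.6 -0.2  1.   1.   0.7 -0.1  0.2  1.2  2.2  2.7
  0.8  0.8 -0.3]
meas centre in tool [-29.6   4.1  55.1] ax in tool [0.95  0.008 0.313]
cmd centre in tool [-29.7   3.9  55.3] ax in tool [0.95  0.008 0.313]
[ 0.51420769 -0.31337856  0.28662703] [ 0.51436575 -0.31354496  0.2868442 ]
```

View pics/chk_s8.png

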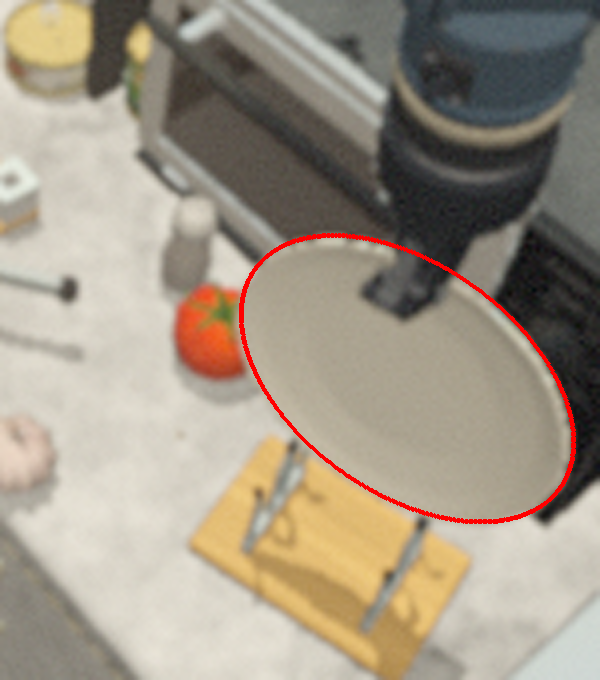

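```bash
python3 - <<'E'
from mv import *
from fit import *
q=np.load("poses.npy")[0]; H=np.load("held.npy",allow_pickle=True).item(); p0,R0=load()
def W(X): c,s=np.cos(q[2]),np.sin(q[2]); X=np.asarray(X)/1000; return np.array([q[0]+c*X[0]-s*X[1],q[1]+s*X[0]+c*X[1],X[2]])
ctr=W([-37.9,0,116.2]); yaw=q[2]; l=.104
d=np.array([np.cos(yaw),np.sin(yaw),0]); Z=np.array([0,0,1.]); ax=np.cos(l)*d-np.sin(l)*Z; u=np.cos(l)*Z+np.sin(l)*d
ax0=R0@H["ax"]; y0=np.arctan2(ax0[1],ax0[0]); l0=np.arcsin(-ax0[2])
Ry=Ro.from_rotvec((l-l0)*np.array([-np.sin(y0),np.cos(y0),0])).as_matrix()
R1=Ro.from_rotvec([0,0,yaw-y0]).as_matrix()@Ry@R0
print("ax check",R1@H["ax"],ax)
pf=ctr-R1@H["c"]; pre=pf+.13*u
print("final tcp",pf,"pre",pre,Ro.from_matrix(R1).as_euler("xyz",degrees=True))
np.save("place.npy",{"R":R1,"pf":pf,"u":u,"ctr":ctr},allow_pickle=True)
a0=np.arctan2(p0[1],p0[0]);r0=np.hypot(*p0[:2]);a1=np.arctan2(pre[1],pre[0]);r1=np.hypot(*pre[:2]); print(np.degrees([a0,a1]),r0,r1)
rv=Ro.from_matrix(R0.T@R1).as_rotvec(); T=[]
n=11
for i in range(1,n+1):
    f=i/n; f2=min(1,f*1.0); a=a0+(a1-a0)*f; r=r0+(r1-r0)*f; z=p0[2]+(pre[2]-p0[2])*min(1,f*4)
    T.append((0,[r*np.cos(a),r*np.sin(a),z+.02*np.sin(np.pi*f)],R0@Ro.from_rotvec(rv*f).as_matrix()))
rows(T)
E
```

```text
ax check [ 0.99058661 -0.08922502 -0.10381262] [ 0.99058661 -0.08922502 -0.10381262]
final tcp [0.44430318 0.18701668 0.17656476] pre [0.45774441 0.18580599 0.30586235] [-179.97829816  -12.29157233   -4.70083544]
[-31.36547769  22.09304287] 0.6023973511779401 0.4940180234663191
[[0, 29.7, -43.7, -5.5, -0.0068, -0.0028, 0.0291], [0, 55.0, -89.0, -11.6, -0.0136, -0.0057, 0.0583], [0, 75.5, -135.3, -16.2, -0.0204, -0.0085, 0.0874], [0, 90.1, -182.3, -15.7, -0.0272, -0.0113, 0.1165], [0, 100.2, -229.6, -14.8, -0.034, -0.0141, 0.1456], [0, 105.7, -276.8, -13.5, -0.0408, -0.017, 0.1748], [0, 106.7, -323.5, -11.5, -0.0476, -0.0198, 0.2039], [0, 103.3, -369.3, -9.2, -0.0544, -0.0226, 0.233], [0, 95.9, -413.8, -6.6, -0.0612, -0.0255, 0.2621], [0, 84.6, -456.9, -4.1, -0.068, -0.0283, 0.2913], [0, 69.8, -498.0, -2.0, -0.0749, -0.0311, 0.3204]]
```

servo_tool --pt "0 29.5 -43.5 -10 -0.007 -0.003 0.029" --pt "0 55 -89 -14 -0.014 -0.006 0.058" --pt "0 75.5 -135.5 -16 -0.02 -0.008 0.087" --pt "0 90 -182.5 -16 -0.027 -0.011 0.116" --pt "0 100 -229.5 -15 -0.034 -0.014 0.146" --pt "0 105.5 -277 -13.5 -0.041 -0.017 0.175" --pt "0 106.5 -323.5 -11.5 -0.048 -0.02 0.204" --pt "0 103.5 -369.5 -9 -0.054 -0.023 0.233" --pt "0 96 -414 -6.5 -0.061 -0.025 0.262" --pt "0 84.5 -457 -4 -0.068 -0.028 0.291" --pt "0 70 -498 -2 -0.075 -0.031 0.32" --pt "0 70 -498 -2 -0.075 -0.031 0.32"

```text
time_s: 10.75
position: [0.4549, 0.1883, 0.3036]
eef_rot: [-180.0, -12.0, -4.4]
contact_force: [0.7, -0.0, -2.9]
opening: 0.0023
```

```bash
python3 - <<'E'
from mv import *
done([0, 70, -498, -2, -0.075, -0.031, 0.32])
s=sense(); print(load()[0],s["position"],s["eef_rot"],s["contact_force"],s["opening"])
p=camera("wrist"); crop(p,0,0,512,384,1.5,"w9.png"); np.save("pics/w9.npy",p,allow_pickle=True)
p=camera("scene"); crop(p,150,80,290,230,5,"s9.png");np.save("pics/s9.npy",p,allow_pickle=True)
E
```

```text
[0.45795375 0.18581751 0.30589178] [0.45486422 0.18833022 0.30362395] [-179.977799    -12.01342171   -4.36579725] [ 0.72426997 -0.0097435  -2.8774634 ] 0.002288238838331604
```

View pics/w9.png

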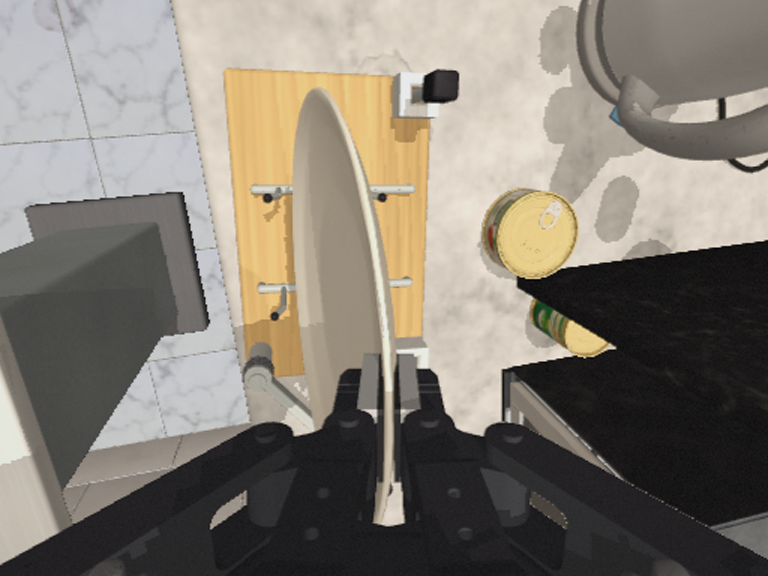

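View pics/s9.png

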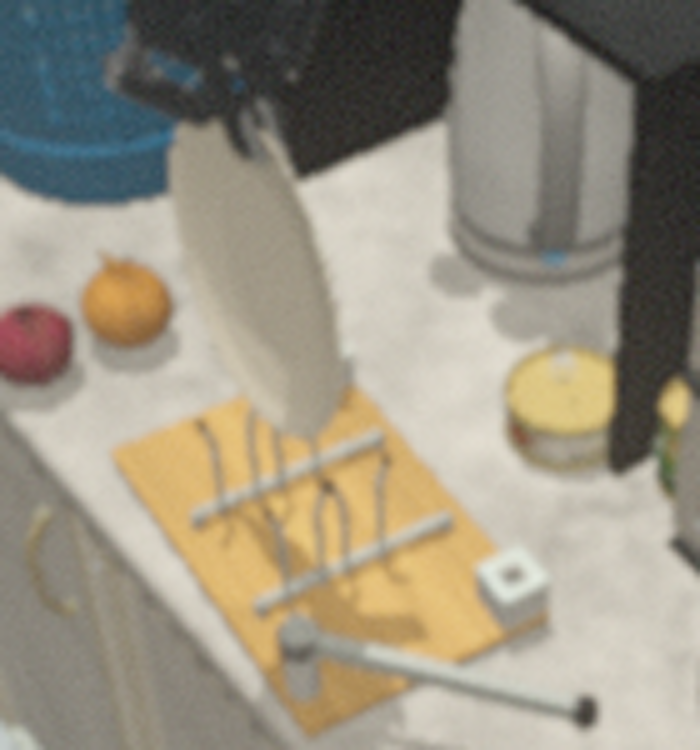

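```bash
python3 - <<'E'
from mv import *
from pfit import circ
q=np.load("poses.npy")[0]; H=np.load("held.npy",allow_pickle=True).item()
def W(X): c,s=np.cos(q[2]),np.sin(q[2]); X=np.asarray(X)/1000; return np.array([q[0]+c*X[0]-s*X[1],q[1]+s*X[0]+c*X[1],X[2]])
for n,box,s in (("w9",(130,20,330,280),3),("s9",(150,80,290,230),5)):
    p=np.load(f"pics/{n}.npy",allow_pickle=True).item(); x0,y0,x1,y1=box
    im=cv2.resize(p["pixels"][y0:y1,x0:x1,::-1],None,fx=s,fy=s,interpolation=cv2.INTER_CUBIC)
    def pl(X,c,cl=True): cv2.polylines(im,[((proj(p,X)-[x0,y0]+.5)*s).astype(np.int32)],cl,c,1)
    pl([W(x) for x in ((-90,142.5,12),(90,142.5,12),(90,-142.5,12),(-90,-142.5,12))],(0,0,255))
    for yy in (124,-124):
        for h in (17,7): pl([W((70+a*h,yy+b*h,42)) for a,b in ((-1,-1),(1,-1),(1,1),(-1,1))],(255,0,0))
    for yy in (45,-45):
        pl([W((-70,yy,26)),W((70,yy,26))],(0,255,0),False)
        for xx in (-37,7): 
            for e in(-10.5,10.5): pl([W((xx+e,yy,26)),W((xx+e,yy,60))],(255,0,255),False)
    st=sense(); R=Ro.from_euler("xyz",st["eef_rot"],degrees=True).as_matrix(); 
    c=st["position"]+R@H["c"]; ax=R@H["ax"]; C,_=circ([*c,np.arctan2(ax[1],ax[0]),np.arcsin(-ax[2])]); pl(C,(0,255,255))
    cv2.imwrite(f"pics/o_{n}.png",im)
print(st["position"],load()[0])
E
```

```text
[0.45683989 0.18601003 0.30459091] [0.45795375 0.18581751 0.30589178]
```

View pics/o_w9.png

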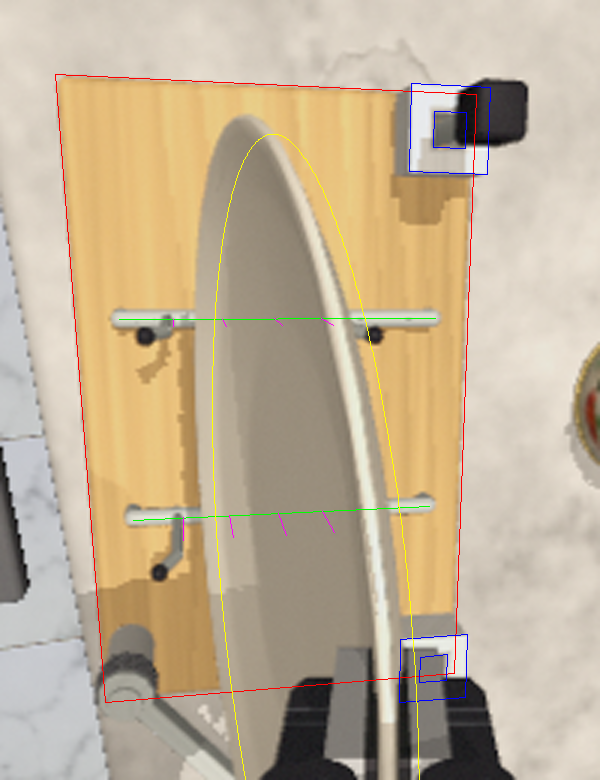

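View pics/o_s9.png

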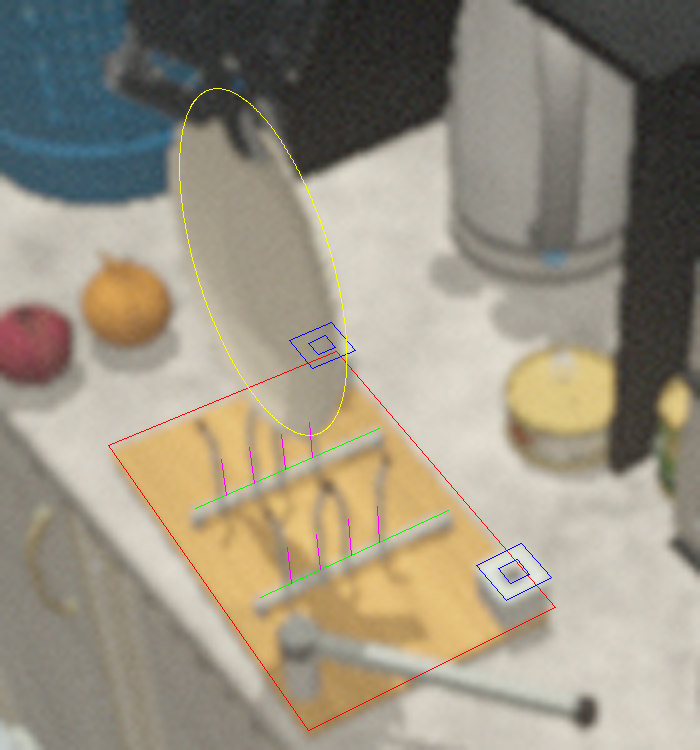

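```bash
cat > ov.py <<'E'
from mv import *
from pfit import circ
def W(q,X): c,s=np.cos(q[2]),np.sin(q[2]); X=np.asarray(X)/1000; return np.array([q[0]+c*X[0]-s*X[1],q[1]+s*X[0]+c*X[1],X[2]])
def overlay(p,box,s,fn,q,held=None,st=None):
    x0,y0,x1,y1=box
    im=cv2.resize(p["pixels"][y0:y1,x0:x1,::-1],None,fx=s,fy=s,interpolation=cv2.INTER_CUBIC)
    def pl(X,c,cl=True): cv2.polylines(im,[((proj(p,X)-[x0,y0]+.5)*s).astype(np.int32)],cl,c,1)
    pl([W(q,x) for x in ((-90,142.5,12),(90,142.5,12),(90,-142.5,12),(-90,-142.5,12))],(0,0,255))
    for yy in (124,-124):
        for h in (17,7): pl([W(q,(70+a*h,yy+b*h,42)) for a,b in ((-1,-1),(1,-1),(1,1),(-1,1))],(255,0,0))
    for yy in (45,-45): pl([W(q,(-70,yy,26)),W(q,(70,yy,26))],(0,255,0),False)
    if held is not None:
        R=Ro.from_euler("xyz",st["eef_rot"],degrees=True).as_matrix(); 
        c=st["position"]+R@held["c"]; ax=R@held["ax"]; C,_=circ([*c,np.arctan2(ax[1],ax[0]),np.arcsin(-ax[2])]); pl(C,(0,255,255))
    cv2.imwrite("pics/"+fn,im)
E
python3 - <<'E'
from ov import *
st=sense(); p=camera("wrist"); np.save("pics/w10.npy",p,allow_pickle=True)
s2=sense(); print(st["position"],s2["position"],s2["eef_rot"])
overlay(p,(130,20,330,280),3,"o_w10.png",np.load("poses.npy")[0],np.load("held.npy",allow_pickle=True).item(),st)
crop(p,130,20,330,280,3,"w10c.png")
E
```

```text
[0.45683989 0.18601003 0.30459091] [0.45733238 0.18544112 0.3049824 ] [179.96821636 -12.20750452  -4.66891365]
```

View pics/o_w10.png

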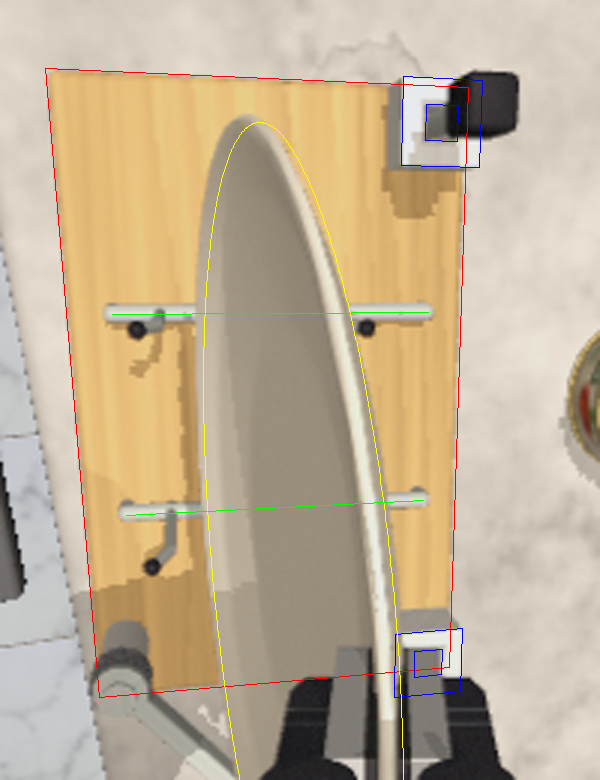

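View pics/w10c.png

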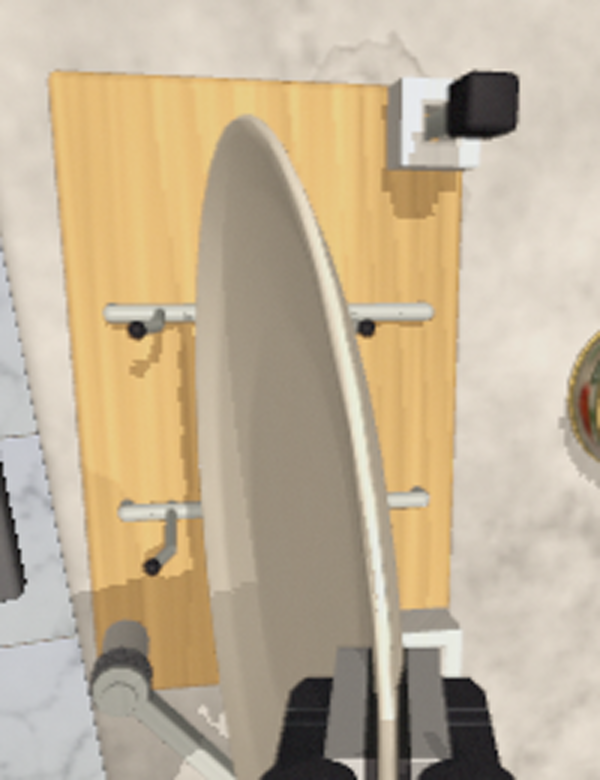

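```bash
python3 - <<'E'
from pfit import *
from ov import *
w=np.load("pics/w10.npy",allow_pickle=True).item(); p=camera("scene"); np.save("pics/s10.npy",p,allow_pickle=True)
A=np.array([(245,115),(285,150),(318,210),(340,270),(355,330),(367,400),(376,480),(383,560),(387,640),(389,720),(212,165),(200,230),(196,300),(197,400),(203,500),(212,590),(222,670)])/3+[129.5,19.5]
v,r=pfit([(w,A,1)],[.44,.18,.245,-.09,.104]); print(v,r.round(1))
# include scene points from s9 picture (5x, 150,80)
B=np.array([(172,150),(172,190),(180,230),(192,280),(210,330),(232,380),(258,415),(300,437),(322,430),(340,400),(345,360),(340,310),(328,250),(312,200),(290,155)])/5+[149.5,79.5]
v,r=pfit([(w,A,1),(p,B,1)],v); print(v,r.round(1))
st=sense(); R=Ro.from_euler("xyz",st["eef_rot"],degrees=True).as_matrix(); C,ax=circ(v); p0,R0=load()
print("c in tool meas",R.T@(v[:3]-st["position"]),R.T@ax,"cmd",R0.T@(v[:3]-p0),R0.T@ax)
crop(p,150,80,290,230,5,"o_s10.png",proj(p,C))
q=np.load("poses.npy")[0]; c,s=np.cos(q[2]),np.sin(q[2]); d=v[:2]-q[:2]; print("in carrier",c*d[0]+s*d[1],-s*d[0]+c*d[1])
E
```

```text
[ 0.44104481  0.18829544  0.21280685 -0.07884656  0.14018547] [-0.1  2.   0.2 -0.8 -1.  -0.6  0.2  0.4  0.5 -0.2 -0.5 -0.3  0.2  0.6
  0.6  0.1 -0.9]
[ 0.43869502  0.18649163  0.23804587 -0.08005188  0.1169891 ] [ 1.3  1.8 -0.5 -1.7 -1.9 -1.4 -0.2  0.6  1.5  2.1 -0.5 -0.7 -0.4  0.1
  0.4  0.6  0.5 -1.2 -1.  -0.3 -0.1 -0.1 -0.7 -0.6  0.6  0.8  0.2  0.
  0.2 -0.2 -0.7 -0.9]
c in tool meas [-0.03282372  0.00014202  0.06170945] [ 0.94588462 -0.00254482  0.32449317] cmd [-0.03326064  0.00090941  0.06218781] [ 0.94550186 -0.00155016  0.325613  ]
in carrier -0.026185224002358586 0.0029928170941002632
```

View pics/o_s10.png

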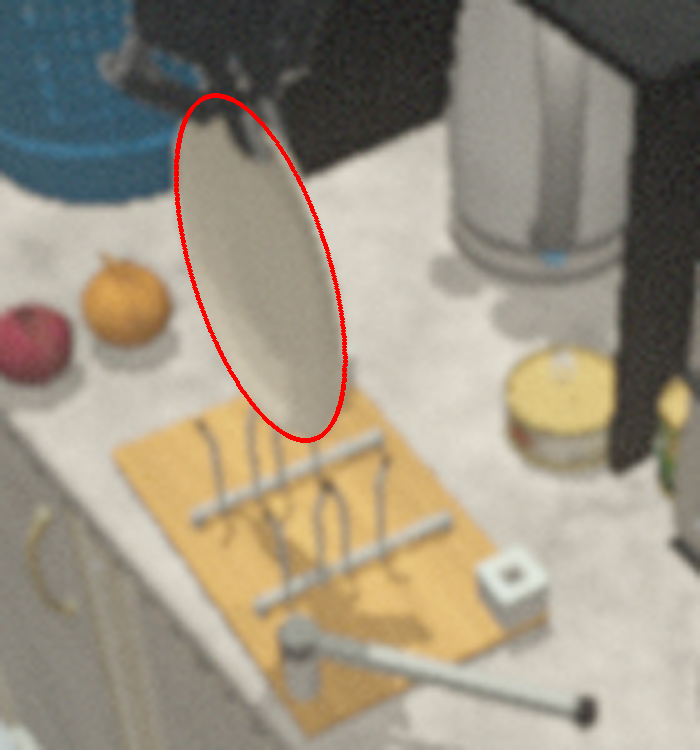

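```bash
python3 - <<'E'
from mv import *
D=np.load("place.npy",allow_pickle=True).item(); p0,R0=load()
rows([(0,D["pf"]+D["u"]*(.13-a),D["R"]) for a in (.03,.06,.07,.1,.13,.14)])
E
```

```text
[[0, -9.6, 0.0, 28.5, 0.0001, -0.0001, 0.0004], [0, -19.0, -0.0, 57.0, 0.0001, -0.0001, 0.0004], [0, -22.1, -0.0, 66.5, 0.0001, -0.0001, 0.0004], [0, -31.5, -0.0, 94.9, 0.0001, -0.0001, 0.0004], [0, -40.9, -0.1, 123.4, 0.0001, -0.0001, 0.0004], [0, -44.1, -0.1, 132.9, 0.0001, -0.0001, 0.0004]]
```

servo_tool --pt "0 -9.5 0 28.5 0 0 0" --pt "0 -19 0 57 0 0 0" --pt "0 -25.5 0 77 0 0 0" --pt "0 -28.5 0 86 0 0 0" --pt "0 -28.5 0 86 0 0 0"

```text
time_s: 11.58
position: [0.448, 0.1858, 0.2155]
eef_rot: [180.0, -12.2, -4.8]
contact_force: [0.3, 0.2, -2.6]
opening: 0.003
```

```bash
python3 - <<'E'
from ov import *
done([0, -28.5, 0, 86, 0, 0, 0])
st=sense();print(load()[0],st["position"],st["contact_force"],st["wrist_torque"])
p=camera("wrist"); crop(p,110,20,330,280,2.3,"w11.png"); np.save("pics/w11.npy",p,allow_pickle=True)
p=camera("scene"); crop(p,160,110,260,220,6,"s11.png")
E
cd pics; python3 -c "
import cv2,numpy as np
a=cv2.imread('w11.png');b=cv2.imread('s11.png');h=590
cv2.imwrite('c11.png',np.hstack([cv2.resize(x,(int(x.shape[1]*h/x.shape[0]*.75),int(h*.75))) for x in (a,b)]))"
```

```text
[0.44846106 0.18660868 0.21579454] [0.44802473 0.18580258 0.21547692] [ 0.30623748  0.21084177 -2.56267531] [0.0073768  0.28262703 0.0442386 ]
```

View pics/c11.png

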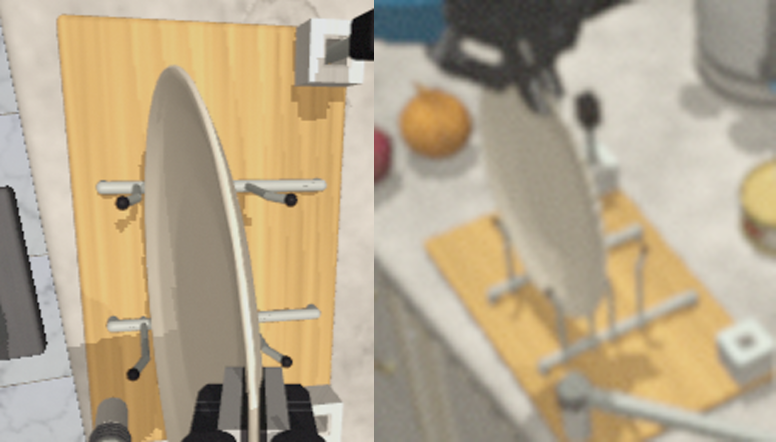

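servo_tool --pt "0 -3 0 9.5 0 0 0" --pt "0 -6.5 0 19 0 0 0" --pt "0 -9 0 27 0 0 0" --pt "0 -9 0 27 0 0 0"

```text
time_s: 12.18
position: [0.4443, 0.1866, 0.1864]
eef_rot: [180.0, -12.2, -4.7]
contact_force: [0.1, 0.5, -3.1]
opening: 0.0028
```

```bash
python3 - <<'E'
from ov import *
done([0, -9, 0, 27, 0, 0, 0])
st=sense();print(load()[0],st["position"],st["contact_force"],st["wrist_torque"],np.load("place.npy",allow_pickle=True).item()["pf"])
p=camera("wrist"); crop(p,110,20,330,280,2.3,"w12.png")
p=camera("scene"); crop(p,160,110,260,220,6,"s12.png")
E
cd pics; python3 -c "
import cv2,numpy as np
a=cv2.imread('w12.png');b=cv2.imread('s12.png');h=590
cv2.imwrite('c12.png',np.hstack([cv2.resize(x,(int(x.shape[1]*h/x.shape[0]*.75),int(h*.75))) for x in (a,b)]))"
```

```text
[0.44542984 0.18686124 0.18749705] [0.44431119 0.1866304  0.18635332] [ 0.09884674  0.50592342 -3.07673646] [ 0.03198948  0.28899337 -0.02097918] [0.44430318 0.18701668 0.17656476]
```

View pics/c12.png

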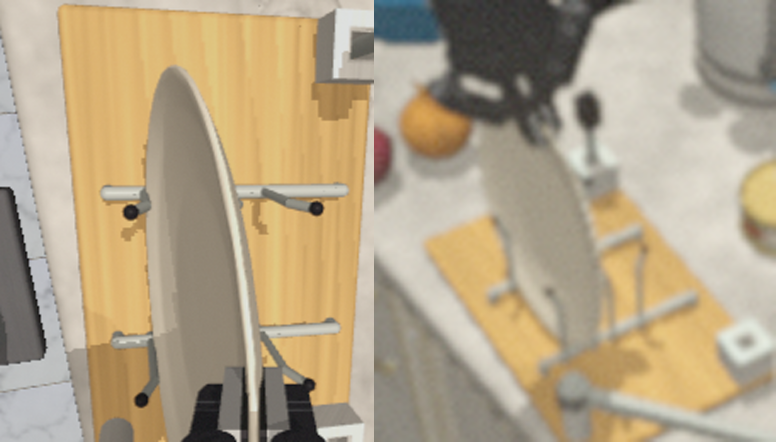

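servo_tool --pt "0 -1.3 0 4 0 0 0" --pt "0 -2.5 0 7.5 0 0 0" --pt "0 -2.5 0 7.5 0 0 0"

```text
time_s: 12.65
position: [0.4441, 0.1868, 0.1795]
eef_rot: [180.0, -12.3, -4.7]
contact_force: [0.6, 0.4, -3.5]
opening: 0.0029
```

servo_tool --pt "0 -3.3 0 10 0 0 0" --pt "0 -4 0 12 0 0 0" --pt "0 -4 0 12 0 0 0"

```text
time_s: 13.02
position: [0.4471, 0.1871, 0.1761]
eef_rot: [-179.8, -13.1, -4.8]
contact_force: [-4.8, -3.5, 20.3]
opening: 0.0025
```

servo_tool --pt "0 2.5 0 -7.5 0 0 0" --pt "0 2.5 0 -7.5 0 0 0"

```text
time_s: 13.28
position: [0.4451, 0.187, 0.1776]
eef_rot: [-179.9, -12.6, -4.7]
contact_force: [-1.5, -1.4, 8.3]
opening: 0.0029
```

```bash
python3 - <<'E'
from ov import *
done([0, -2.5, 0, 7.5, 0, 0, 0]);done([0, -4, 0, 12, 0, 0, 0]);done([0,2.5,0,-7.5,0,0,0])
st=sense();print(load()[0],st["position"],st["eef_rot"],st["contact_force"],st["wrist_torque"])
p=camera("wrist"); crop(p,110,20,330,280,2.3,"w13.png")
p=camera("scene"); crop(p,160,110,260,220,6,"s13.png")
E
cd pics; python3 -c "
import cv2,numpy as np
a=cv2.imread('w13.png');b=cv2.imread('s13.png');h=590
cv2.imwrite('c13.png',np.hstack([cv2.resize(x,(int(x.shape[1]*h/x.shape[0]*.75),int(h*.75))) for x in (a,b)]))"
```

```text
[0.44408263 0.18697349 0.17492039] [0.44514884 0.1870274  0.17764992] [-179.93918821  -12.55854083   -4.70897757] [-1.52943455 -1.42681303  8.31266185] [-0.17865532  0.39797252 -0.12975804]
```

View pics/c13.png

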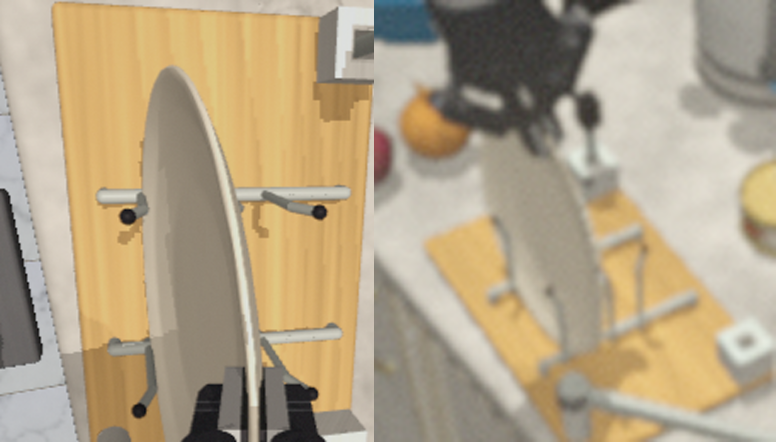

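servo_tool --pt "0 0.5 0 -1.5 0 0 0" --pt "12 0.5 0 -1.5 0 0 0" --pt "30 0.5 0 -1.5 0 0 0" --pt "45 0.5 0 -1.5 0 0 0"

```text
time_s: 13.88
position: [0.4436, 0.1869, 0.1761]
eef_rot: [180.0, -12.2, -4.7]
contact_force: [-1.0, -0.4, 0.0]
opening: 0.0446
```

```bash
python3 - <<'E'
from ov import *
done([45,.5,0,-1.5,0,0,0])
st=sense();print(load()[0],st["position"],st["contact_force"],st["opening"])
p=camera("wrist"); crop(p,110,20,400,384,1.6,"w14.png")
p=camera("scene"); crop(p,160,110,260,220,6,"s14.png")
E
cd pics; python3 -c "
import cv2,numpy as np
a=cv2.imread('w14.png');b=cv2.imread('s14.png');h=590
cv2.imwrite('c14.png',np.hstack([cv2.resize(x,(int(x.shape[1]*h/x.shape[0]*.75),int(h*.75))) for x in (a,b)]))"
```

```text
[0.44425103 0.18695945 0.17649247] [0.44359795 0.18685148 0.17609239] [-1.02891406 -0.36562892  0.02006968] 0.04461147625867843
```

View pics/c14.png

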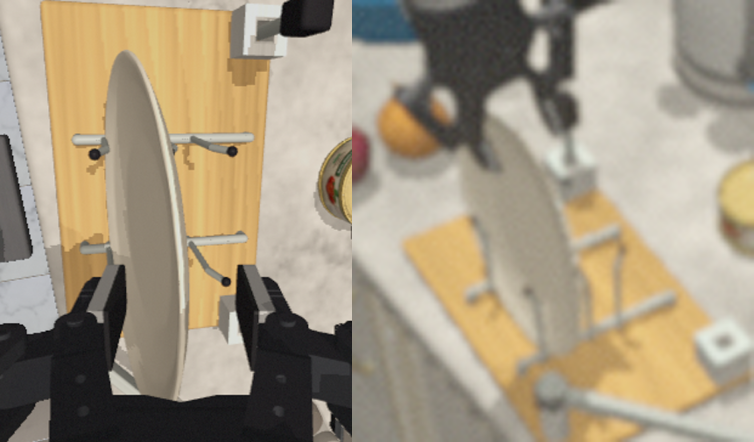

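servo_tool --pt "50 0 0 -10 0 0 0" --pt "55 0 0 -35 0 0 0" --pt "60 0 0 -75 0 0 0" --pt "60 0 0 -120 0 0 0" --pt "60 0 0 -140 0 0 0"

```text
time_s: 14.6
position: [0.4147, 0.1897, 0.318]
eef_rot: [-179.8, -12.6, -4.7]
contact_force: [0.3, -0.7, -0.3]
opening: 0.06
```

```bash
python3 - <<'E'
from ov import *
done([45,0,0,-140,0,0,0])
st=sense();print(load()[0],st["position"],st["contact_force"],st["opening"])
p=camera("wrist"); crop(p,0,0,512,384,1.5,"w15.png"); np.save("pics/w15.npy",p,allow_pickle=True)
p=camera("scene"); crop(p,160,110,260,220,6,"s15.png")
E
```

```text
[0.41452492 0.18936938 0.31327898] [0.41466743 0.18971599 0.31802086] [ 0.28591981 -0.73056769 -0.33486686] 0.060030827883958304
```

View pics/w15.png

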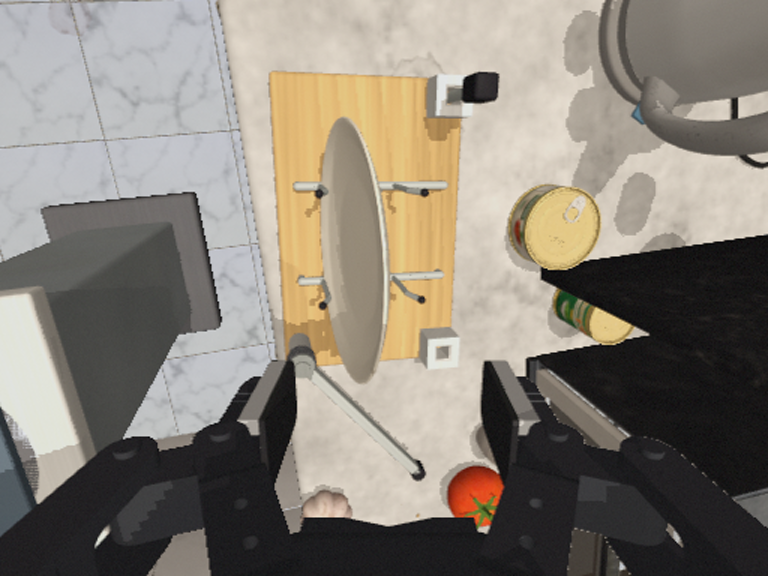

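View pics/s15.png

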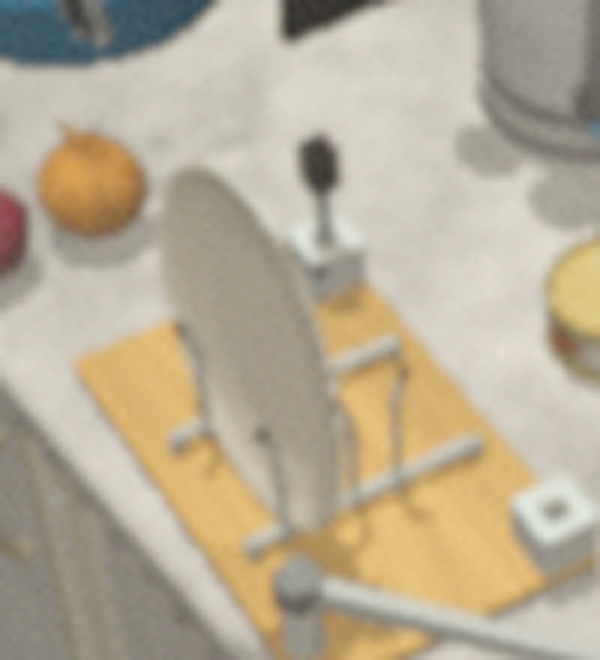

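```bash
python3 - <<'E'
from mv import *
p0,R0=load(); R1=tool(84.85); g=np.array([.545,.298,.20])
rv=Ro.from_matrix(R0.T@R1).as_rotvec(); print(np.degrees(rv)); n=10
T=[]
for i in range(1,n+1):
    f=i/n; p=p0+(g-p0)*f; p[2]=.315 if f<=.6 else .315+(.2-.315)*(f-.6)/.4
    T.append((45,p,R0@Ro.from_rotvec(rv*f).as_matrix()))
rows(T)
E
```

```text
[  9.59893941  -9.6929418  -89.15350194]
[[45, 12.2, -11.9, 0.9, 0.0168, -0.0169, -0.1556], [45, 24.0, -23.8, 3.5, 0.0335, -0.0338, -0.3112], [45, 35.9, -35.7, 6.1, 0.0503, -0.0508, -0.4668], [45, 47.7, -47.6, 8.7, 0.067, -0.0677, -0.6224], [45, 59.6, -59.5, 11.2, 0.0838, -0.0846, -0.778], [45, 71.4, -71.3, 13.8, 0.1005, -0.1015, -0.9336], [45, 77.1, -83.2, 44.5, 0.1173, -0.1184, -1.0892], [45, 82.8, -95.1, 75.2, 0.134, -0.1353, -1.2448], [45, 88.6, -107.0, 105.8, 0.1508, -0.1523, -1.4004], [45, 94.3, -118.9, 136.5, 0.1675, -0.1692, -1.556]]
```

servo_tool --pt "45 12 -12 1 0.017 -0.017 -0.156" --pt "45 24 -24 3.5 0.0335 -0.034 -0.311" --pt "45 36 -35.5 6 0.05 -0.051 -0.467" --pt "45 47.5 -47.5 8.5 0.067 -0.068 -0.622" --pt "45 59.5 -59.5 11 0.084 -0.085 -0.778" --pt "45 71.5 -71.5 14 0.1 -0.1015 -0.934" --pt "45 77 -83 44.5 0.117 -0.118 -1.089" --pt "45 83 -95 75 0.134 -0.135 -1.245" --pt "45 88.5 -107 106 0.151 -0.152 -1.4" --pt "45 94.3 -119 136.5 0.1675 -0.169 -1.556" --pt "45 94.3 -119 136.5 0.1675 -0.169 -1.556" --pt "45 94.3 -119 136.5 0.1675 -0.169 -1.556"

```text
time_s: 16.2
position: [0.5442, 0.2977, 0.2004]
eef_rot: [-180.0, 0.0, 84.7]
contact_force: [0.3, 0.2, -0.1]
opening: 0.0451
```

```bash
python3 - <<'E'
from ov import *
done([45, 94.3, -119, 136.5, 0.1675, -0.169, -1.556])
print(load()[0],Ro.from_matrix(load()[1]).as_euler("xyz",degrees=True))
p=camera("wrist"); st=sense();print(st["position"],st["eef_rot"],st["contact_force"],st["opening"])
crop(p,0,0,512,384,1.5,"w16.png"); np.save("pics/w16.npy",p,allow_pickle=True)
E
```

```text
[0.54503967 0.29810739 0.20001961] [ 1.79992512e+02 -5.31451206e-03  8.48488290e+01]
[0.54463259 0.29785738 0.20162338] [ 1.79914687e+02 -4.01790644e-02  8.47618844e+01] [-0.17786441 -0.66906021 -0.06539286] 0.045102084961942616
```

View pics/w16.png

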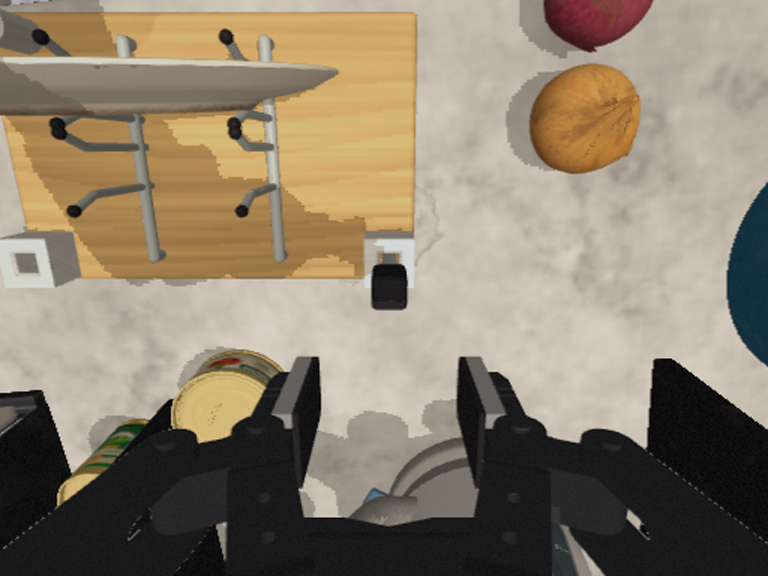

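```bash
python3 - <<'E'
from ov import *
p=np.load("pics/w16.npy",allow_pickle=True).item(); q=np.load("poses.npy")[0]
crop(p,0,145,60,200,12,"a.png"); crop(p,235,145,290,215,10,"b.png"); overlay(p,(0,0,290,215),2.7,"o_w16.png",q)
E
```

```text
(no output)
```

View pics/a.png

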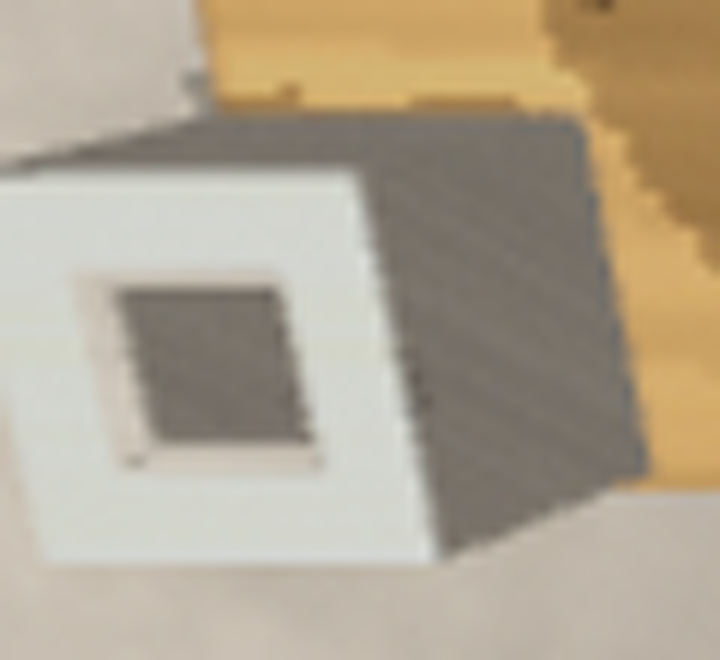

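View pics/b.png

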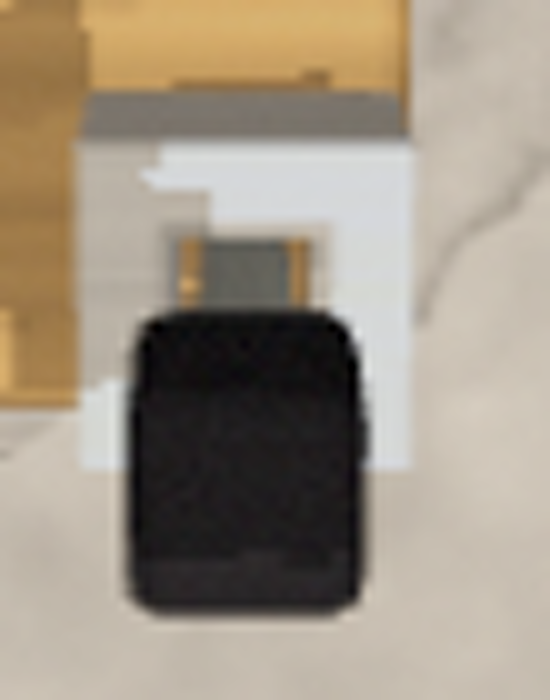

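View pics/o_w16.png

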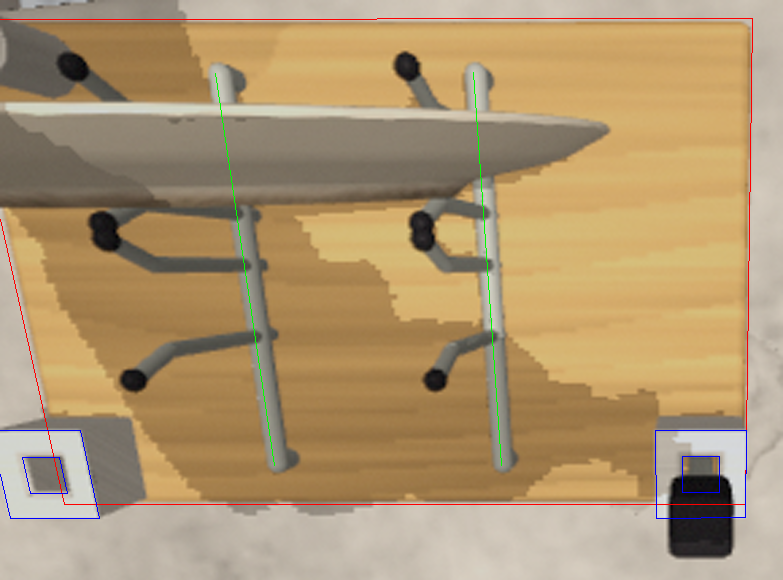

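```bash
python3 - <<'E'
from fit import *
from mv import load
p=np.load("pics/w16.npy",allow_pickle=True).item()
def T(s,ox,oy,pts): return [("w",(a/s+ox-.5),(b/s+oy-.5),X,Y,42) for a,b,X,Y in pts]
o=T(12,0,145,[(358,170,53,-107),(438,562,87,-107),(43,562,87,-141),(75,275,63,-131),(280,275,63,-117),(322,465,77,-117),(125,465,77,-131)])
o+=T(10,235,145,[(78,142,53,107),(412,142,53,141),(412,470,87,141),(78,470,87,107),(168,228,63,117),(330,225,63,131)])
q,r,W=fit(o,{"w":p},[.4645,.181,-.09]); print(q,np.degrees(q[2]));print(r.round(1).tolist())
a=np.load("poses.npy"); a[0]=q; np.save("poses.npy",a)
print("lock",W(q,[70,-124,42]),"park",W(q,[70,124,42]))
# head top face centre: outer box in b.png: head spans x 130..368 , y 310..612; 
for (u,v) in ((130,612),(365,612),(140,312),(355,312)):
    print(onz(p,(u/10+235-.5,v/10+145-.5),.112),onz(p,(u/10+235-.5,v/10+145-.5),.082))
hp=[W(q,[70+dx,124+dy,z]) for dx in(-10,10) for dy in (-10,10) for z in (82,112)]
crop(p,235,145,290,215,10,"b2.png",proj(p,hp))
E
```

```text
[ 0.46412002  0.18105183 -0.08919595] -5.110551481927628
[[-0.2, 0.1], [0.2, -0.1], [0.3, -0.1], [1.9, 1.1], [-1.4, 1.1], [-1.9, -1.4], [0.9, -1.3], [-0.2, -0.2], [0.2, -0.3], [-0.2, -0.6], [0.3, -0.5], [0.8, 0.9], [-1.6, 1.2]]
lock [0.52279611 0.05130933 0.042     ] park [0.54488738 0.29832345 0.042     ]
[0.55288045 0.28813398 0.112     ] [0.56314416 0.28604696 0.082     ]
[0.55461276 0.30722409 0.112     ] [0.56509028 0.30749336 0.082     ]
[0.52793239 0.29146049 0.112     ] [0.53511675 0.28978406 0.082     ]
[0.52947316 0.30842904 0.112     ] [0.5368477  0.30884705 0.082     ]
```

View pics/b2.png

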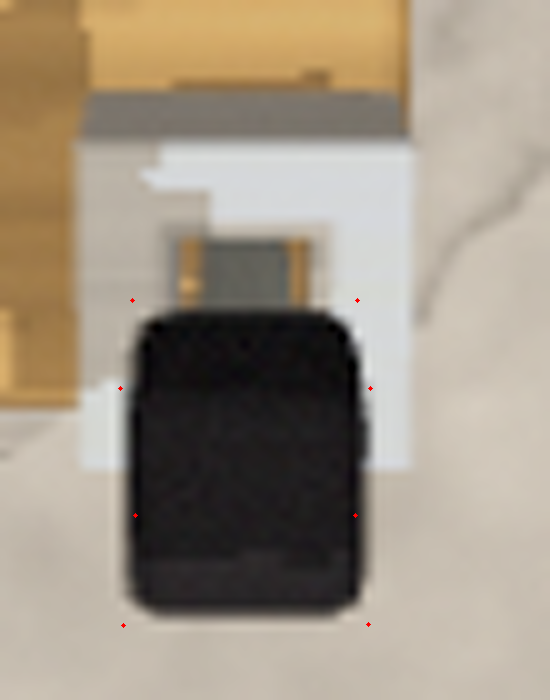

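servo_tool --pt "45 0 0 45 0 0 0" --pt "45 0 0 90 0 0 0" --pt "45 0 0 115 0 0 0" --pt "45 0 0 115 0 0 0"

```text
time_s: 16.75
position: [0.5431, 0.2972, 0.0845]
eef_rot: [-179.9, 0.1, 84.8]
contact_force: [0.4, -0.5, 0.6]
opening: 0.0451
```

```bash
python3 - <<'E'
from ov import *
done([45,0,0,115,0,0,0])
p=camera("wrist"); st=sense();print(load()[0],st["position"],st["eef_rot"],st["contact_force"],st["opening"])
crop(p,130,130,390,330,3,"w17.png"); np.save("pics/w17.npy",p,allow_pickle=True)
p=camera("scene"); crop(p,180,90,260,170,8,"s17.png")
E
```

```text
[0.54505559 0.29811667 0.08501961] [0.54453658 0.29783359 0.08654681] [ 1.79949482e+02 -2.70340570e-02  8.48050554e+01] [-0.09142387 -0.21244529  0.49997667] 0.044702360883926866
```

View pics/w17.png

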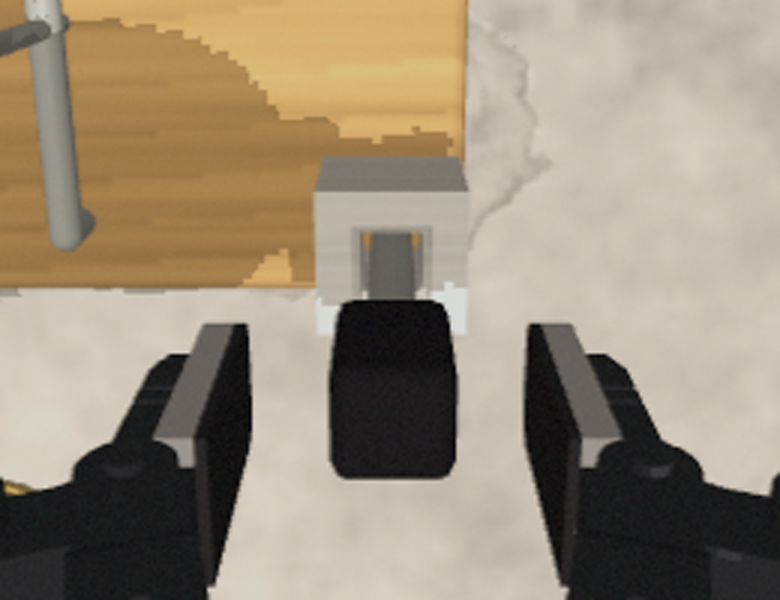

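View pics/s17.png

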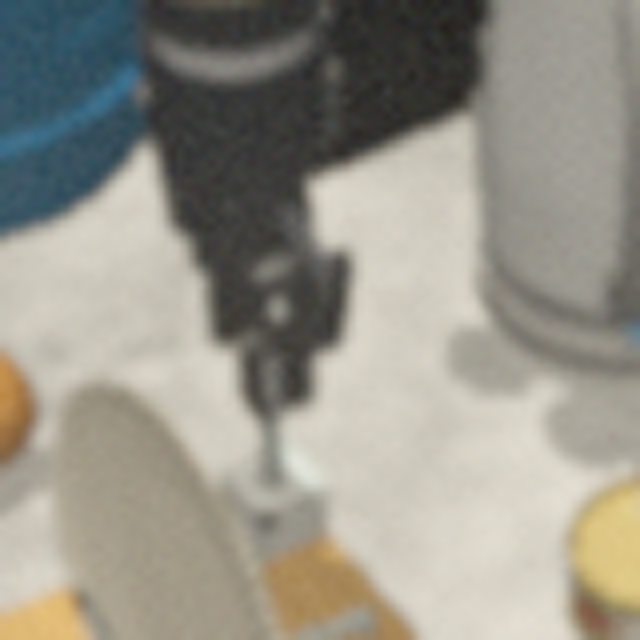

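servo_tool --pt "45 0 0 10 0 0 0" --pt "40 0 0 15 0 0 0" --pt "0 0 0 15 0 0 0" --pt "0 0 0 15 0 0 0" --pt "0 0 0 15 0 0 0" --pt "0 0 0 15 0 0 0"

```text
time_s: 17.6
position: [0.5446, 0.2981, 0.0702]
eef_rot: [-180.0, -0.0, 84.9]
contact_force: [0.3, 0.7, -1.4]
opening: 0.0188
```

```bash
python3 - <<'E'
from ov import *
done([0,0,0,15,0,0,0])
p=camera("wrist"); st=sense();print(load()[0],st["position"],st["eef_rot"],st["contact_force"],st["wrist_torque"],st["opening"])
crop(p,130,130,390,330,3,"w18.png"); np.save("pics/w18.npy",p,allow_pickle=True)
E
```

```text
[0.54505767 0.29811788 0.07001961] [0.54461522 0.29804818 0.07023262] [-1.79996088e+02 -8.68842457e-04  8.48450343e+01] [-0.47600893  0.12943437 -0.44089351] [ 0.01022786 -0.02471176 -0.00450742] 0.01869776169469637
```

View pics/w18.png

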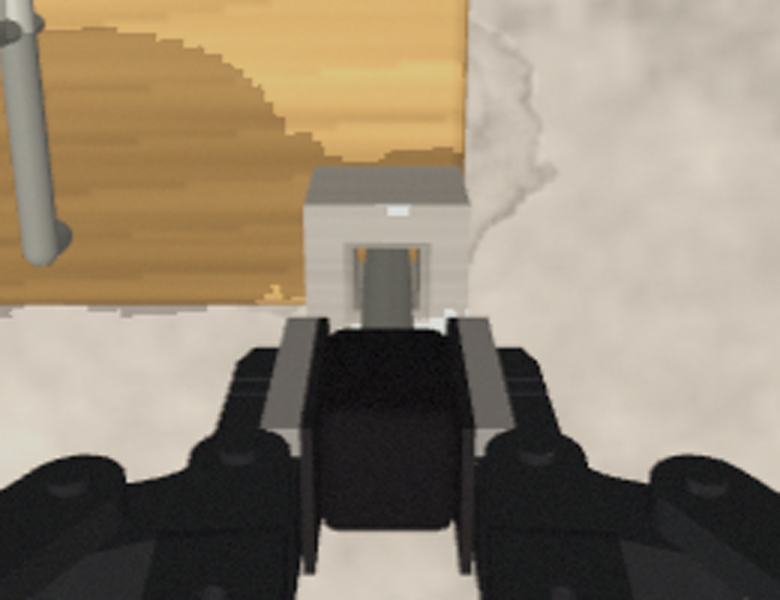

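```bash
python3 - <<'E'
from ov import *
q=np.load("poses.npy")[0]; p0,R0=load()
off=p0[:2]-W(q,[70,124,0])[:2]; print("tcp-park offset",off)
def P(X,z): w=W(q,[X[0],X[1],0]); return np.array([*(w[:2]+off),z])
def pin(phi,o): return np.array([-75,-112])+145*np.array([np.cos(phi),np.sin(phi)])+o*np.array([np.sin(phi),-np.cos(phi)])
S=P(pin(-.87,30),.30); print("start",S,"lock",P((70,-124),.07))
T=[(0,p0+[0,0,.03],R0),(0,p0+[0,0,.08],R0),(0,p0+[0,0,.14],R0),(0,p0+[0,0,.20],R0),(0,p0+[0,0,.23],R0)]
a=T[-1][1]
for i in range(1,8): T.append((0,a+(S-a)*i/7,R0))
rows(T)
E
```

```text
tcp-park offset [ 0.00017029 -0.00020557]
start [ 0.43830572 -0.05996891  0.3       ] lock [0.52296639 0.05110376 0.07      ]
[[0, 0.0, 0.0, -30.0, 0.0, 0.0, 0.0], [0, 0.0, 0.0, -80.0, 0.0, 0.0, 0.0], [0, 0.0, 0.0, -140.0, 0.0, 0.0, 0.0], [0, 0.0, 0.0, -200.0, 0.0, 0.0, 0.0], [0, 0.0, 0.0, -230.0, 0.0, 0.0, 0.0], [0, -52.3, -10.6, -230.0, 0.0, 0.0, 0.0], [0, -104.6, -21.2, -230.0, 0.0, 0.0, 0.0], [0, -156.9, -31.8, -230.0, 0.0, 0.0, 0.0], [0, -209.3, -42.4, -230.0, 0.0, 0.0, 0.0], [0, -261.6, -52.9, -230.0, 0.0, 0.0, 0.0], [0, -313.9, -63.5, -230.0, 0.0, 0.0, 0.0], [0, -366.2, -74.1, -230.0, 0.0, 0.0, 0.0]]
```

servo_tool --pt "0 0 0 -30 0 0 0" --pt "0 0 0 -80 0 0 0" --pt "0 0 0 -140 0 0 0" --pt "0 0 0 -200 0 0 0" --pt "0 0 0 -230 0 0 0" --pt "0 -52 -10.5 -230 0 0 0" --pt "0 -104.5 -21 -230 0 0 0" --pt "0 -157 -32 -230 0 0 0" --pt "0 -209 -42.5 -230 0 0 0" --pt "0 -261.5 -53 -230 0 0 0" --pt "0 -314 -63.5 -230 0 0 0" --pt "0 -366 -74 -230 0 0 0"

```text
time_s: 19.15
position: [0.4374, -0.0614, 0.3005]
eef_rot: [179.9, 0.0, 84.9]
contact_force: [0.9, -0.1, -0.1]
opening: 0.0191
```

```bash
python3 - <<'E'
from ov import *
done([0, -366, -74, -230, 0, 0, 0])
p=camera("wrist"); st=sense();print(load()[0],st["position"],st["eef_rot"],st["contact_force"],st["opening"])
crop(p,0,0,512,384,1.5,"w19.png")
p=camera("scene"); crop(p,160,90,320,240,5,"s19.png")
E
```

```text
[ 0.4384638  -0.05977849  0.29997599] [ 0.4356911  -0.06723098  0.30058112] [-179.96010998    0.39369559   84.50967216] [-1.31543661 -3.78303122 -0.94321839] 0.01864446898121956
```

View pics/w19.png

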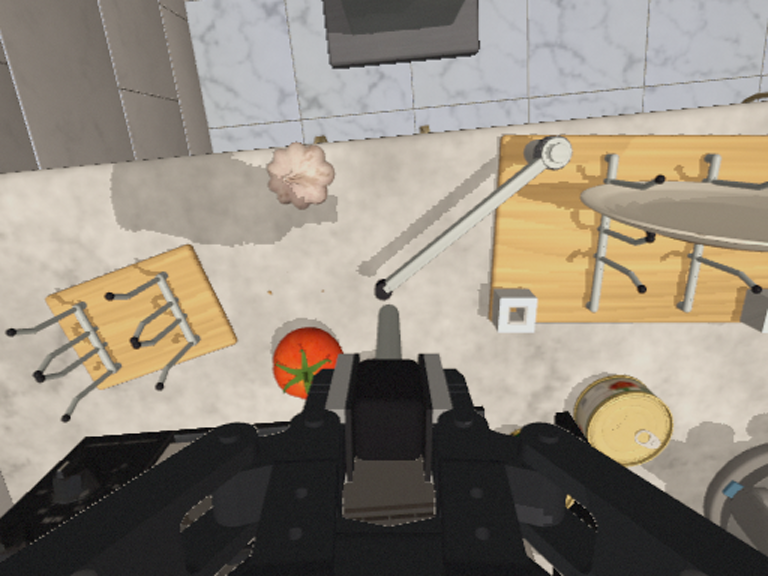

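View pics/s19.png

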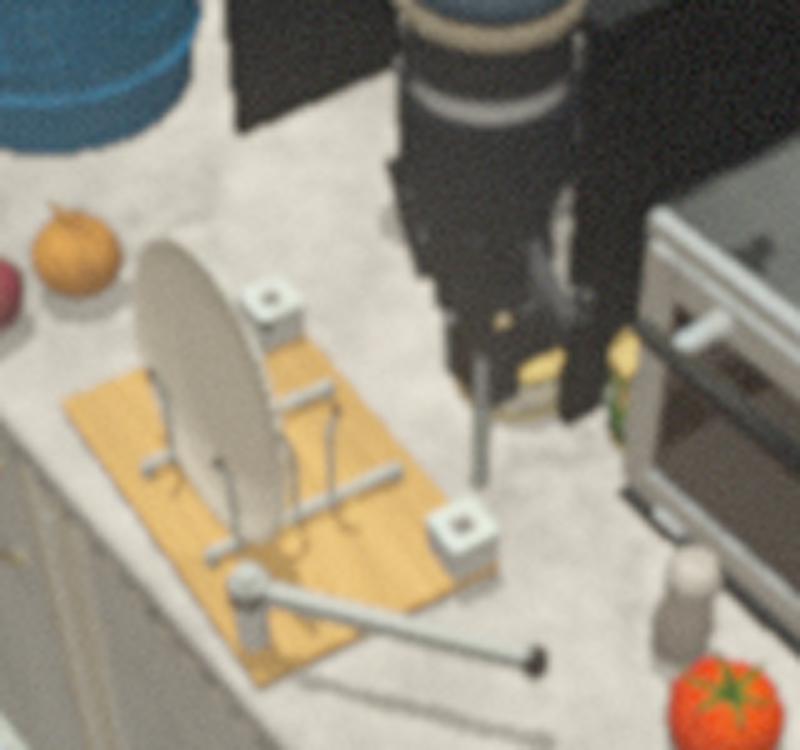

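servo_tool --pt "0 0 0 50 0 0 0" --pt "0 0 0 100 0 0 0" --pt "0 0 0 140 0 0 0" --pt "0 0 0 160 0 0 0" --pt "0 0 0 160 0 0 0"

```text
time_s: 19.88
position: [0.4365, -0.0587, 0.1383]
eef_rot: [-179.8, -0.1, 84.9]
contact_force: [-0.9, -0.3, -1.1]
opening: 0.0195
```

```bash
python3 - <<'E'
from ov import *
done([0, 0, 0, 160, 0, 0, 0])
p=camera("wrist"); st=sense();print(load()[0],st["position"],st["eef_rot"],st["contact_force"],st["opening"])
crop(p,0,0,512,384,1.5,"w20.png"); np.save("pics/w20.npy",p,allow_pickle=True)
p=camera("scene"); crop(p,160,130,320,250,5,"s20.png")
E
```

```text
[ 0.43848596 -0.05976559  0.13997599] [ 0.43772758 -0.0591811   0.14002967] [-1.79940744e+02 -3.10495610e-02  8.48840706e+01] [0.74613511 0.22736684 0.15617235] 0.019295471616126075
```

View pics/w20.png

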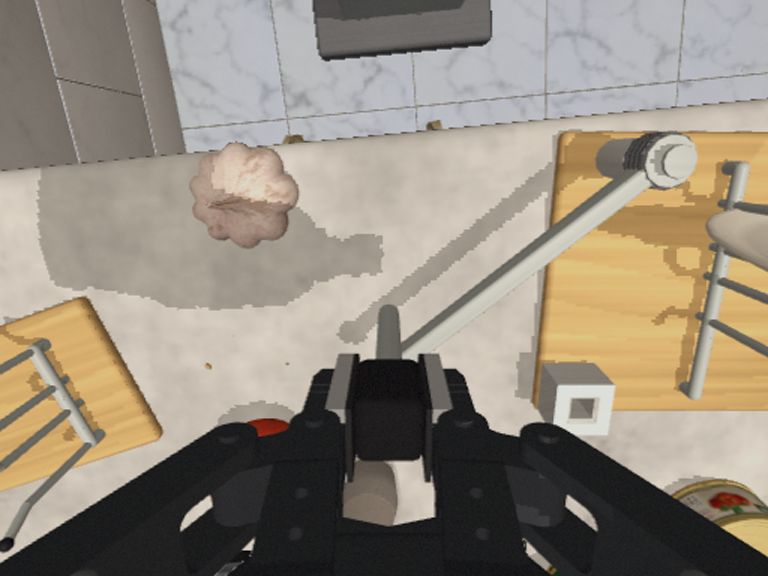

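View pics/s20.png

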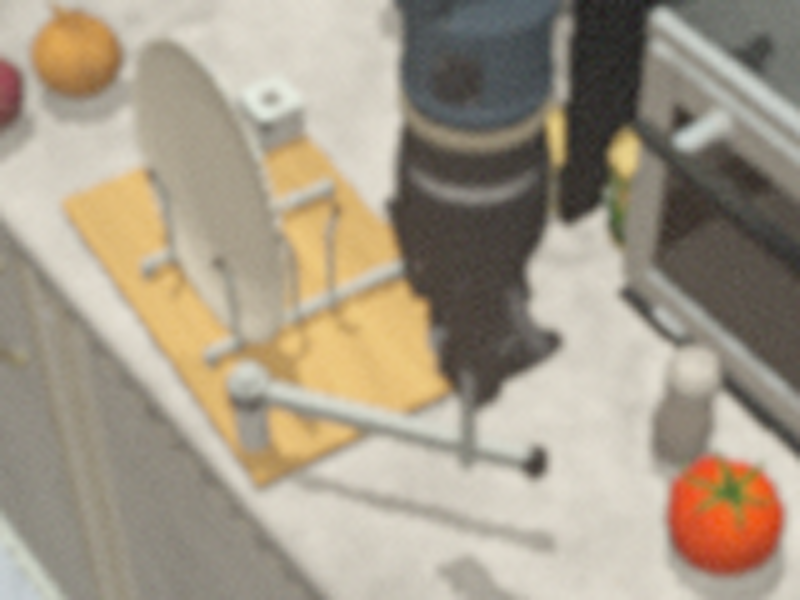

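```bash
python3 - <<'E'
from ov import *
p=np.load("pics/w20.npy",allow_pickle=True).item(); q=np.load("poses.npy")[0]
c,s=np.cos(q[2]),np.sin(q[2])
def inc(w): d=w[:2]-q[:2]; return np.array([c*d[0]+s*d[1],-s*d[0]+c*d[1]])*1000
for uv in ((676,160),(620,197),(520,268),(425,336)): print(inc(onz(p,(uv[0]/1.5-.5,uv[1]/1.5-.5),.068)))
a,b=[inc(onz(p,(u/1.5-.5,v/1.5-.5),.068)) for u,v in ((620,197),(425,336))]; print(np.arctan2(*(b-a)[::-1]))
print("pin",inc(load()[0]))
n=(b-a)/np.linalg.norm(b-a); d=inc(load()[0])-a; print("offset",n[0]*d[1]-n[1]*d[0],"along",n@(inc(load()[0])-[-75,-112]))
E
```

```text
[ -75.7134192  -108.86712029]
[ -58.93962496 -132.2473544 ]
[ -24.5922781  -176.46620617]
[  11.27446457 -222.24461606]
-0.908257951178617
pin [  -4.08068429 -242.14351498]
offset -24.346725833439613 along 146.23339138408656
```

```bash
python3 - <<'E'
from ov import *
q=np.load("poses.npy")[0]; p0,R0=load(); off=np.array([.00017,-.0002])
def P(X,z): w=W(q,[X[0],X[1],0]); return np.array([*(w[:2]+off),z])
def pin(phi,o): return np.array([-75,-112])+145*np.array([np.cos(phi),np.sin(phi)])+o*np.array([np.sin(phi),-np.cos(phi)])
p1=p0+[0,0,-.034]
T=[(0,P(pin(f,12),.106),R0) for f in np.linspace(-.87,0,11)]
rows([(0,p0+[0,0,-.02],R0),(0,p1,R0)]+T)
print(p1)
E
```

```text
[[0, -0.0, -0.0, 20.0, 0.0, 0.0, 0.0], [0, -0.0, -0.0, 34.0, 0.0, 0.0, 0.0], [0, 11.4, 13.6, 34.0, 0.0, 0.0, 0.0], [0, 19.2, 23.6, 34.0, 0.0, 0.0, 0.0], [0, 27.8, 32.8, 34.0, 0.0, 0.0, 0.0], [0, 37.2, 41.3, 34.0, 0.0, 0.0, 0.0], [0, 47.3, 48.9, 34.0, 0.0, 0.0, 0.0], [0, 58.0, 55.7, 34.0, 0.0, 0.0, 0.0], [0, 69.3, 61.4, 34.0, 0.0, 0.0, 0.0], [0, 81.0, 66.2, 34.0, 0.0, 0.0, 0.0], [0, 93.1, 69.9, 34.0, 0.0, 0.0, 0.0], [0, 105.5, 72.6, 34.0, 0.0, 0.0, 0.0], [0, 118.0, 74.2, 34.0, 0.0, 0.0, 0.0]]
[ 0.43848596 -0.05976559  0.10597599]
```

servo_tool --pt "0 0 0 20 0 0 0" --pt "0 0 0 34 0 0 0" --pt "0 0 0 34 0 0 0" --pt "0 11.5 13.5 34 0 0 0" --pt "0 19 23.5 34 0 0 0" --pt "0 28 33 34 0 0 0" --pt "0 37 41.5 34 0 0 0" --pt "0 47.5 49 34 0 0 0" --pt "0 58 55.5 34 0 0 0" --pt "0 69.5 61.5 34 0 0 0" --pt "0 81 66 34 0 0 0" --pt "0 81 66 34 0 0 0"

```text
time_s: 21.48
position: [0.5113, 0.0155, 0.106]
eef_rot: [-180.0, 0.0, 84.9]
contact_force: [-1.5, -3.9, -0.3]
opening: 0.0193
```

```bash
python3 - <<'E'
from ov import *
done([0, 81, 66, 34, 0, 0, 0])
p=camera("wrist"); st=sense();print(load()[0],st["position"],st["eef_rot"],st["contact_force"],st["wrist_torque"],st["opening"])
crop(p,0,0,512,384,1.5,"w21.png"); np.save("pics/w21.npy",p,allow_pickle=True)
p=camera("scene"); crop(p,180,130,290,230,7,"s21.png")
E
```

```text
[0.5114966  0.01498428 0.10599213] [0.51109545 0.01506258 0.10603925] [-1.79987734e+02  4.20241332e-02  8.48902735e+01] [-1.66279779 -3.99771731 -2.1511461 ] [-0.79323394  0.5799083  -0.0189874 ] 0.018975906700567438
```

View pics/w21.png

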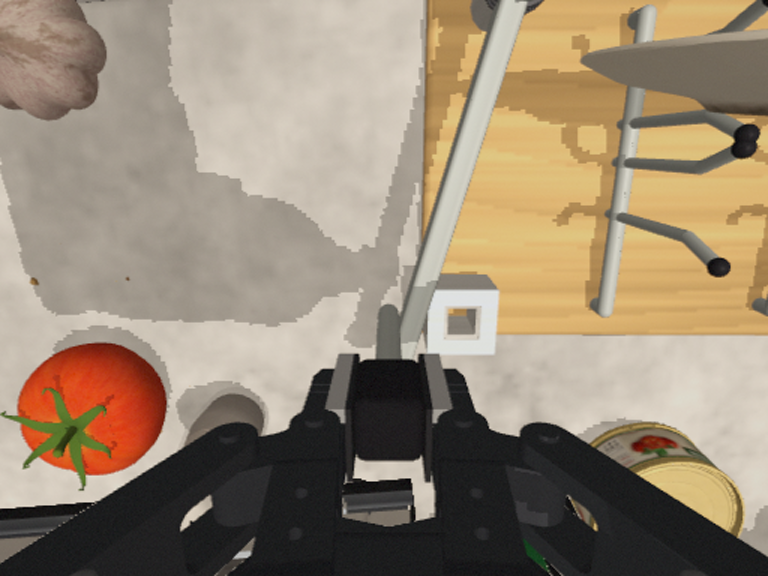

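View pics/s21.png

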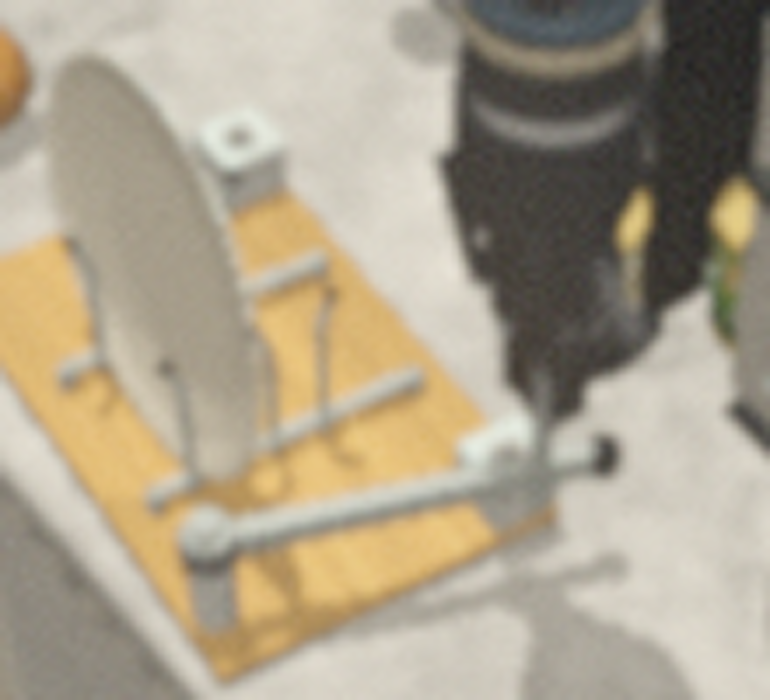

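servo_tool --pt "0 12 4 0 0 0 0" --pt "0 24.5 6.7 0 0 0 0" --pt "0 37 8.2 0 0 0 0" --pt "0 37 8.2 0 0 0 0" --pt "0 37 8.2 0 0 0 0"

```text
time_s: 22.2
position: [0.5227, 0.0509, 0.1062]
eef_rot: [180.0, 0.0, 84.9]
contact_force: [-1.4, -4.0, -1.4]
opening: 0.019
```

```bash
python3 - <<'E'
from ov import *
done([0, 37, 8.2, 0, 0, 0, 0])
p=camera("wrist"); st=sense();print(load()[0],st["position"],st["eef_rot"],st["contact_force"],st["wrist_torque"],st["opening"])
q=np.load("poses.npy")[0]
overlay(p,(180,100,400,300),3.5,"w22.png",q); np.save("pics/w22.npy",p,allow_pickle=True)
p=camera("scene"); crop(p,180,130,290,230,7,"s22.png"); print(W(q,[70,-124,42]))
E
```

```text
[0.52298549 0.05109862 0.10599663] [0.52265199 0.05078607 0.10622007] [1.79985971e+02 2.38368792e-02 8.48403431e+01] [-0.90810284 -3.99008941 -2.66001413] [-1.11877794  0.49489246 -0.02605899] 0.019387894600171086
[0.52279611 0.05130933 0.042     ]
```

View pics/w22.png

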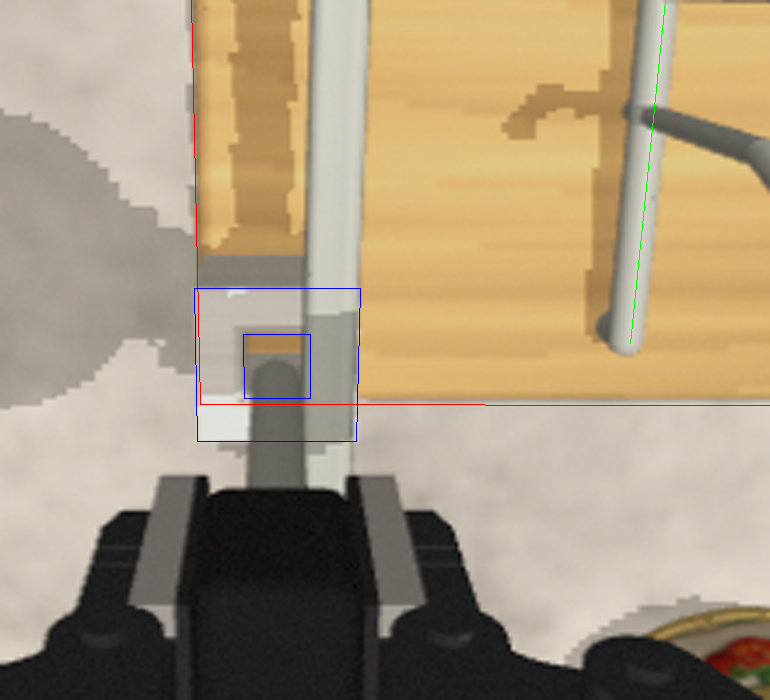

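View pics/s22.png

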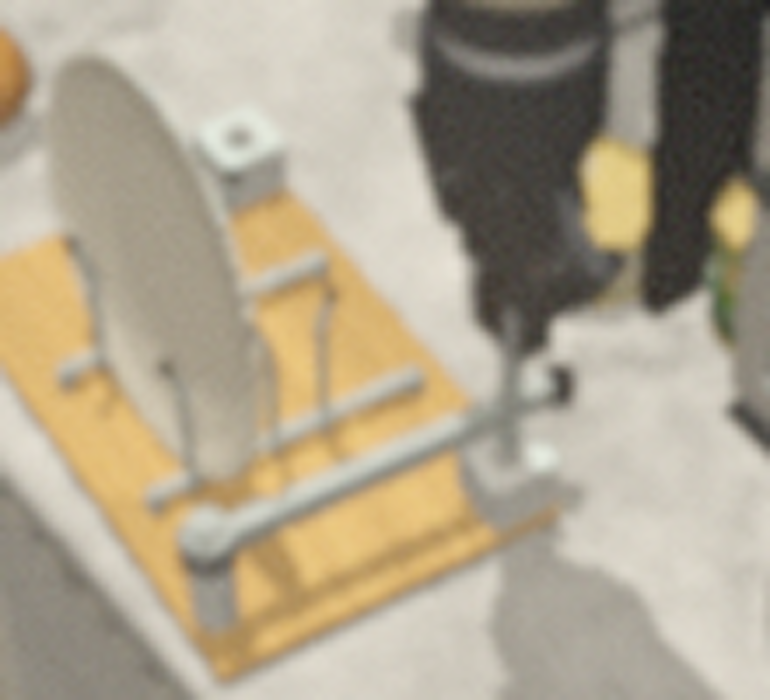

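servo_tool --pt "0 0 0 6 0 0 0" --pt "0 0 0 12 0 0 0" --pt "0 0 0 18 0 0 0" --pt "0 0 0 18 0 0 0"

```text
time_s: 22.8
position: [0.5228, 0.0509, 0.0874]
eef_rot: [180.0, 0.0, 84.8]
contact_force: [0.7, -4.3, -1.9]
opening: 0.019
```

No resistance; the pin is entering the hole.

servo_tool --pt "0 0 0 6 0 0 0" --pt "0 0 0 12 0 0 0" --pt "0 0 0 17 0 0 0" --pt "0 0 0 18 0 0 0" --pt "0 0 0 18 0 0 0"

```text
time_s: 23.42
position: [0.5223, 0.0511, 0.0701]
eef_rot: [-180.0, -0.0, 84.9]
contact_force: [-1.4, -4.5, 0.4]
opening: 0.0189
```

```bash
python3 - <<'E'
from ov import *
done([0,0,0,18,0,0,0]);done([0,0,0,18,0,0,0])
p=camera("wrist"); st=sense();print(load()[0],st["position"],st["eef_rot"],st["contact_force"],st["wrist_torque"],st["opening"])
crop(p,180,100,400,300,3.5,"w23.png")
p=camera("scene"); crop(p,180,130,290,230,7,"s23.png")
E
```

```text
[0.52299047 0.05110152 0.06999663] [0.52231661 0.05111106 0.07013164] [-1.79971779e+02 -8.38752812e-03  8.48511869e+01] [-0.97429272 -3.36076686  0.81031156] [-0.94386474  0.17452779 -0.03281831] 0.019044370683894998
```

View pics/w23.png

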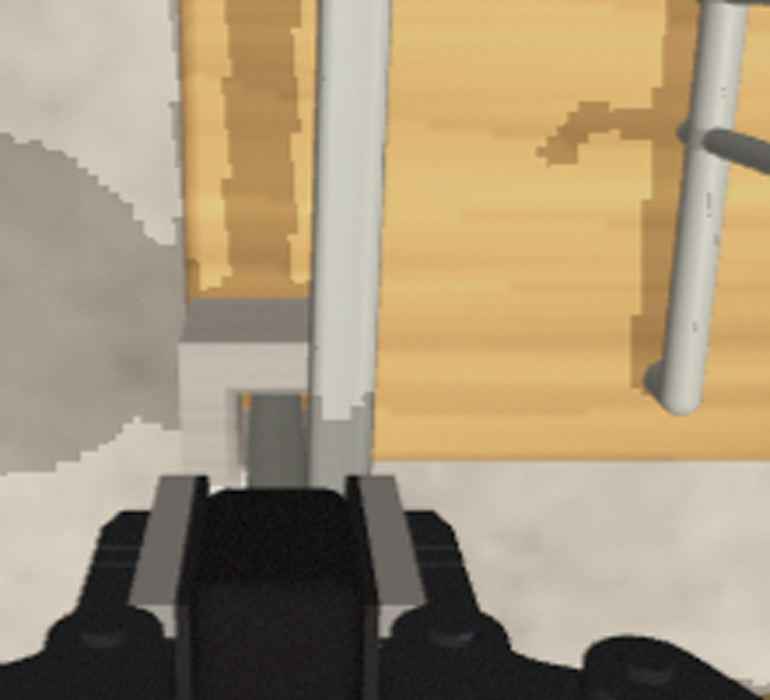

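View pics/s23.png

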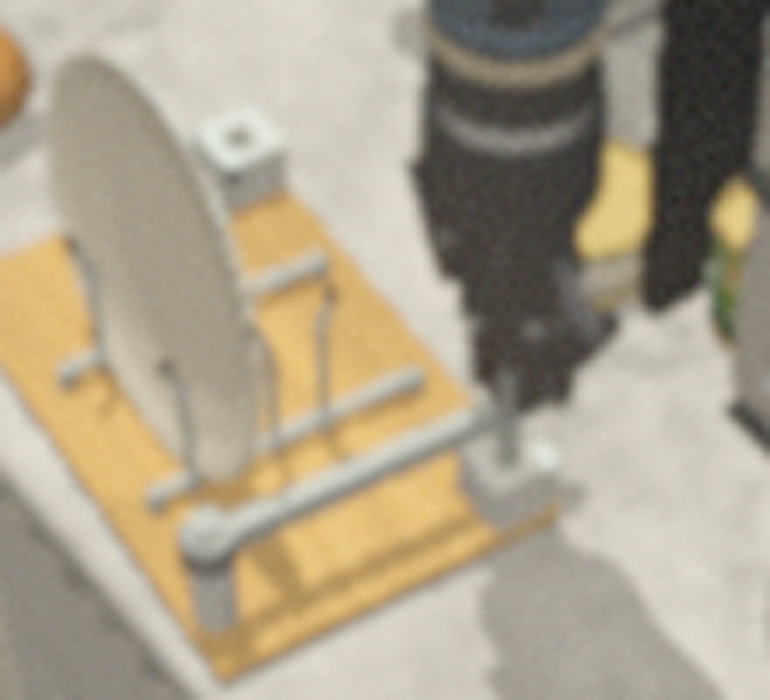

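servo_tool --pt "0 0 0 3 0 0 0" --pt "0 0 0 4 0 0 0" --pt "0 0 0 4 0 0 0"

```text
time_s: 23.9
position: [0.5228, 0.0511, 0.07]
eef_rot: [179.9, -0.0, 84.9]
contact_force: [-6.0, -3.0, 15.3]
opening: 0.0192
```

servo_tool --pt "0 0 0 -3.5 0 0 0" --pt "0 0 0 -3.5 0 0 0" --pt "25 0 0 -3.5 0 0 0" --pt "35 0 0 -3.5 0 0 0" --pt "60 0 0 -3.5 0 0 0" --pt "75 0 0 -3.5 0 0 0" --pt "75 0 0 -3.5 0 0 0"

```text
time_s: 24.78
position: [0.5226, 0.0514, 0.0697]
eef_rot: [180.0, -0.0, 84.9]
contact_force: [-0.5, 0.1, -0.2]
opening: 0.0751
```

```bash
python3 - <<'E'
from ov import *
done([0,0,0,4,0,0,0]);done([0,0,0,-3.5,0,0,0])
p=camera("wrist"); st=sense();print(load()[0],st["position"],st["eef_rot"],st["contact_force"],st["wrist_torque"],st["opening"])
crop(p,100,100,440,350,2.3,"w24.png")
E
```

```text
[0.52299054 0.05110156 0.06949663] [0.52261456 0.05126233 0.06976072] [ 1.79994210e+02 -2.93695402e-02  8.48560815e+01] [-0.31276825  0.16883452 -0.08035448] [ 0.02740196 -0.01623807 -0.0141361 ] 0.07490633830123214
```

View pics/w24.png

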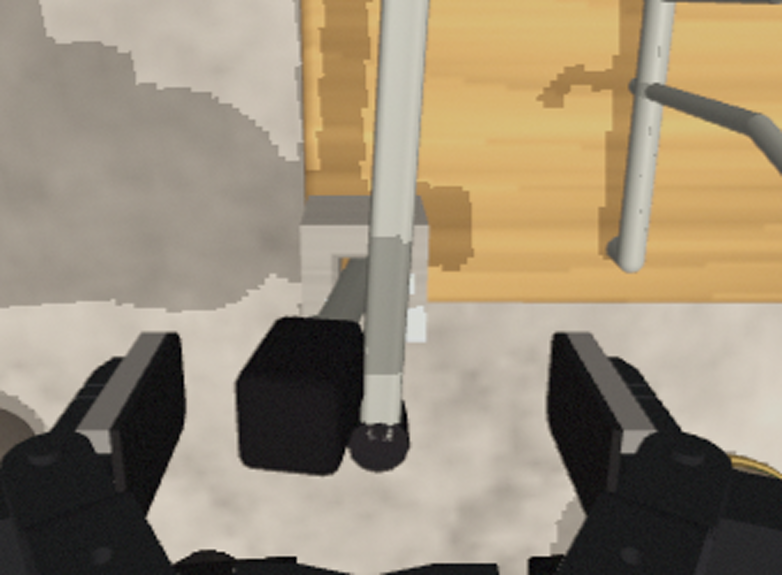

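servo_tool --pt "75 0 0 -15 0 0 0" --pt "75 0 0 -45 0 0 0" --pt "75 0 0 -95 0 0 0" --pt "75 0 0 -150 0 0 0" --pt "75 0 0 -200 0 0 0" --pt "75 0 -20 -230 0 0 0" --pt "75 0 -20 -230 0 0 0"

```text
time_s: 25.7
position: [0.5036, 0.053, 0.3051]
eef_rot: [179.5, -0.0, 84.9]
contact_force: [1.2, 0.8, -0.5]
opening: 0.0751
```

```bash
python3 - <<'E'
from ov import *
done([0,0,-20,-230,0,0,0])
p=camera("wrist"); st=sense();print(st["time_s"],st["position"],st["contact_force"])
crop(p,0,0,512,384,1.5,"w25.png"); np.save("pics/w25.npy",p,allow_pickle=True)
p=camera("scene"); crop(p,180,110,300,230,6,"s25.png"); crop(p,130,100,400,330,2.9,"s25b.png")
E
```

```text
25.75 [0.50352633 0.05288214 0.30237123] [ 0.9707939  -0.90420778 -1.21825532]
```

View pics/w25.png

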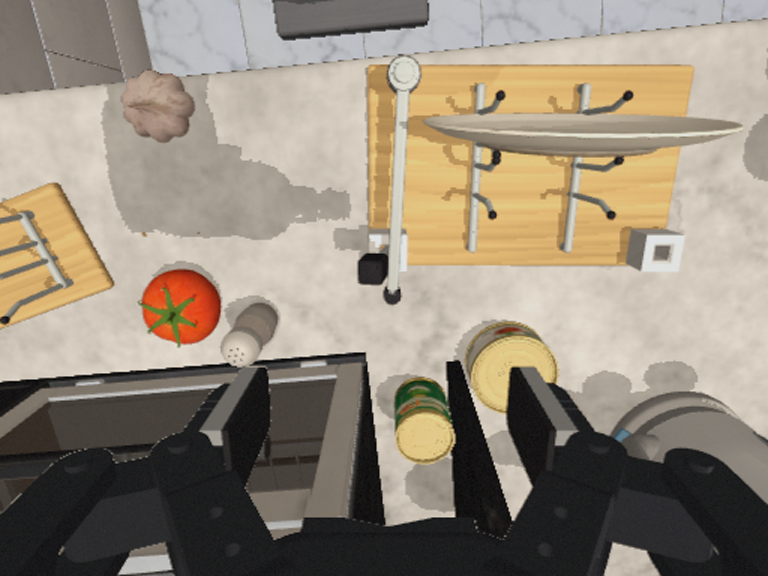

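View pics/s25.png

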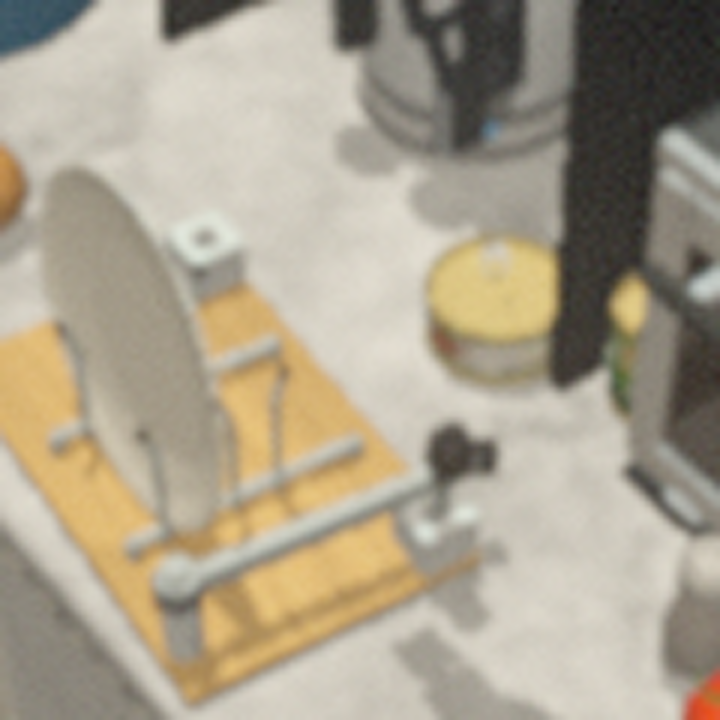

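View pics/s25b.png

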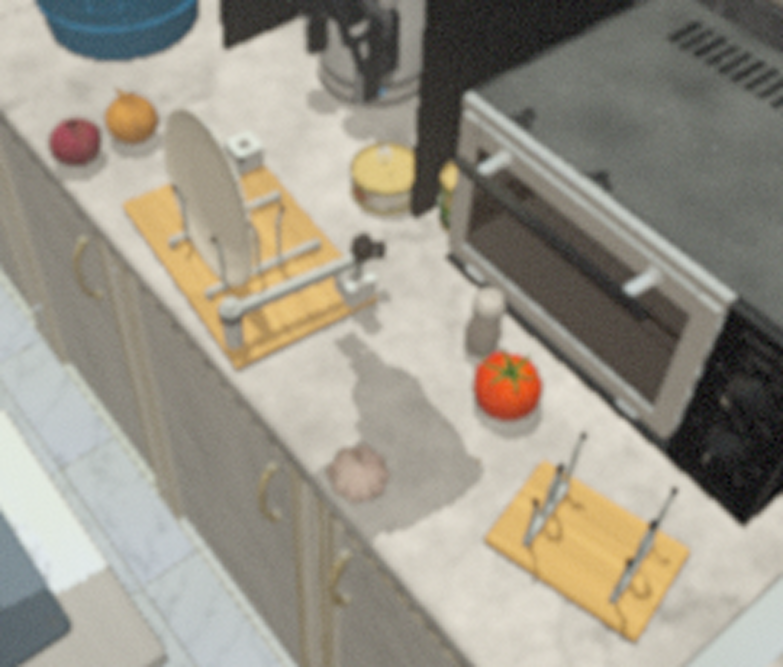

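```bash
python3 - <<'E'
from ov import *
p=camera("wrist"); q=np.load("poses.npy")[0]; c,s=np.cos(q[2]),np.sin(q[2])
def inc(uv): d=onz(p,uv,.068)[:2]-q[:2]; return np.array([c*d[0]+s*d[1],-s*d[0]+c*d[1]])*1000
overlay(p,(230,30,340,220),4,"w26.png",q)
for d in cut_out(p,"keeper_arm")[:1]:
    ys,xs=np.nonzero(d["region"]); m=ys<185; A=np.array([inc((x,y)) for x,y in zip(xs[m],ys[m])]); v=cv2.fitLine(A.astype(np.float32),cv2.DIST_HUBER,0,.01,.01).ravel(); print(d["confidence"],v, "joint~",.87+np.arctan(v[1]/v[0]))
for d in cut_out(p,"pin_mid")[:1]: print(d["confidence"],d["at"])
E
```

```text
0.75 [ 9.99028444e-01 -4.40704003e-02 -4.09491205e+00 -1.15762344e+02] joint~ 0.82591534
0.7 [249.0, 180.6]
```

View pics/w26.png

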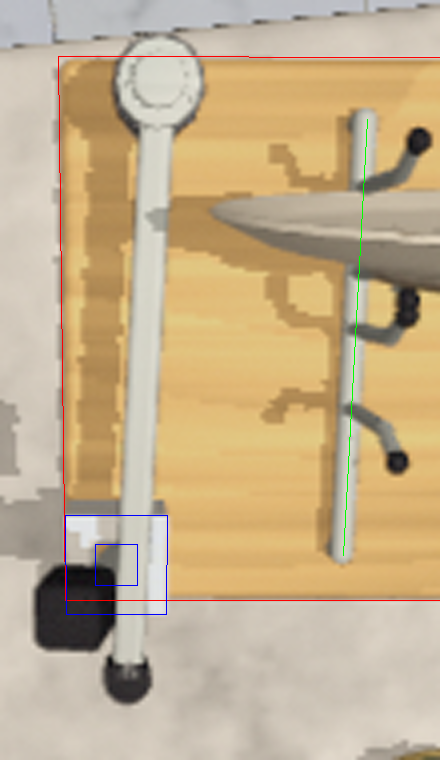

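Arm angle is about 0.83, which lies within the 0.8 to 0.9 expected when the pin holds it. The plate is standing and the gripper is clear.

```bash
python3 -c "
from workcell import *
print(sense()['time_s']); print(sign_off())"
```

```text
25.95
the job is handed in; nothing more can be done
None
```

The job is done and handed in at 26.0 s, well inside the 61 s limit.

- **Plate:** it stands upright in the carrier's front slot, down on the rails, with a slight lean like the one it had in the stand. I felt it touch the rails before letting go.
- **Pin and keeper arm:** I took the pin from the parking hole, swung the arm in with its shank and lowered the pin into the lock hole. It touched bottom at the same tool height as in the parking hole, with 15 N on the wrist. After release it leans outward under the spring.
- **Last checks:** the camera puts the arm at about 0.83 rad, within the expected 0.8 to 0.9. The gripper touches nothing. In the last pictures the other things stand where they did, judged by eye.
- **What disagreed:**
  - The first grip on the plate closed empty. In the pictures the fingertips sat about 30 mm further back than the tool frame and `tcp_to_tips` say. I went deeper and allowed for this from then on.
  - While seating the plate I went about 7 mm too far by command, which pressed it on the rails with about 20 N before I backed off.

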